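# Charge the grinding jar

## Task

Charge the grinding jar for milling: unscrew its black cap, lift it off and lay it flat on the bench; only then tip the cup over the open jar so that all its small balls pour in, stand the empty cup upright on the bench again, and also put every thick white disc from the bench into the jar, before or after the pouring. Leave the jar open and leave the vials, tape roll, card box and funnel where they stand.

Things in the scene. Friction and masses are not known exactly. Their poses are not given: they have to be found in the camera images.
- jar: Steel grinding jar clamped in a fixed aluminium plate (120 x 120 x 10 mm) on the bench; it cannot move. Origin: centre of the plate's underside; z up along the jar's axis. Heights above the bench: inner floor 15 mm, body 76 mm outside and 68 mm inside diameter up to a flat shoulder at 67 mm, then a threaded neck (56 mm over the thread) up to its rim at 94 mm.
- jar_mouth (a point): Centre of the jar's mouth in the plane of the neck's rim, 94 mm above the bench; 41 mm clear diameter (under the cap until that is off). Room walls stand behind the bench (beyond about x = 0.95 m); a tall burette stand with side arms reaching some 0.2 m stands at the left, at x = 0.27, y = 0.38 m.
- cap: Black ribbed screw cap, 62 mm outside diameter, 30 mm high, 60 g, open below. Origin: centre of its open underside, 70 mm above the bench when screwed home; z to its closed top. Right-hand thread: counter-clockwise from above unscrews, rising 6 mm a turn. It turns easily and stays put when let go. The thread holds it down for 2.1 turns (origin at 83 mm); 12 mm higher it clears the neck.
- cap_mid (a point): Middle of the cap on its axis, 15 mm from either end: 15 mm above the bench when the cap lies flat, either way up. To turn the cap, grip it across the diameter, tips about 18 mm below its top. Best lift it off at 2.2 to 2.4 turns, still gripped after the last twist: let go beyond 2.4 turns it sags askew off the thread's end and may need up to another turn.
- cup: Plain metal cup, no handle, conical: 47 mm outside diameter at the foot, 60 mm at the rim, 60 mm high, wall 2.5 mm, 90 g. Origin: centre of the underside; z out of its mouth. Holds the small balls. Grip it across the body (54 to 58 mm wide at 30 to 50 mm height). Its walls lean out 6 degrees: the balls roll out once it is tipped about 90 to 105 degrees.
- cup_rim (a point): Centre of the cup's mouth, in the plane of the rim, 60 mm above its foot. To the right of the cup a fixed red basin stands on the bench (centre near x = 0.54, y = -0.29 m; rim 284 mm in diameter, 88 mm high).
- ball_0: Small white ceramic ball, 14 mm diameter, in the cup at the start (3 to 6 of the six are present). Origin: its centre.
- ball_1: Small white ceramic ball, 14 mm diameter, in the cup at the start (3 to 6 of the six are present). Origin: its centre.
- ball_2: Small white ceramic ball, 14 mm diameter, in the cup at the start (3 to 6 of the six are present). Origin: its centre.
- ball_3: Small white ceramic ball, 14 mm diameter, in the cup at the start (3 to 6 of the six are present). Origin: its centre.
- ball_4: Small white ceramic ball, 14 mm diameter, in the cup at the start (3 to 6 of the six are present). Origin: its centre.
- ball_5: Small white ceramic ball, 14 mm diameter, in the cup at the start (3 to 6 of the six are present). Origin: its centre.
- disc_0: Thick white ceramic disc, 24 mm diameter, 18 mm high, 30 g, standing flat on the bench (2 to 4 of the four are present). Origin: centre of its underside; z along its axis.
- disc_1: Thick white ceramic disc, 24 mm diameter, 18 mm high, 30 g, standing flat on the bench (2 to 4 of the four are present). Origin: centre of its underside; z along its axis.
- disc_2: Thick white ceramic disc, 24 mm diameter, 18 mm high, 30 g, standing flat on the bench (2 to 4 of the four are present). Origin: centre of its underside; z along its axis.
- disc_3: Thick white ceramic disc, 24 mm diameter, 18 mm high, 30 g, standing flat on the bench (2 to 4 of the four are present). Origin: centre of its underside; z along its axis.
- vial_0: Bystander: capped glass sample vial, 23 mm diameter, 52 mm high, upright. Origin: centre of its underside.
- vial_1: Bystander: another vial like vial_0.
- tape_roll: Bystander: roll of tape lying flat, 68 mm diameter, 19 mm high. Origin: centre of its underside.
- stopper_box: Bystander: small card box, 70 x 70 x 32 mm. Origin: centre of its underside.
- funnel: Bystander: white plastic funnel standing on its rim, 69 mm diameter, 94 mm high. Origin: centre of its underside.
Things that resemble listed ones, but are neither listed nor needed, are in the scene too. Of the things shaped like the cap, the black one is meant.

How it is judged:
On the way, in this order (a step that is already met when the one before it is completed fails the run):
1. the cap is unscrewed and lifted clear of the jar's neck (z of cap in the frame of jar above 0.095 m), for 0.1 s.
2. the cap lies flat on the bench (height (world z) of cap_mid between 0.01 and 0.021 m and angle between the z axis of cap and the z axis of jar, either way round below 0.15 rad and linear speed of cap below 0.03 m/s), for 0.2 s.
3. the cup is tipped over the jar's mouth (angle between cup's own z axis and vertical above 1.3 rad and height (world z) of cup_rim above 0.085 m and horizontal distance between cup_rim and jar below 0.09 m), for 0.1 s.
At the end, for the whole second after the job is handed in: All balls and discs that are present rest inside the jar (centre within 36 mm of the jar's axis and below 85 mm height, not moving); the cap lies flat on the bench, either way up (within 0.15 rad), and the cup stands upright on the bench (within 0.15 rad), both at rest (all of step 2 and angle between cup's own z axis and vertical below 0.15 rad and height (world z) of cup between -0.006 and 0.006 m and linear speed of each of cup, ball_0, ball_1, ball_2, ball_3, ball_4, ball_5, disc_0, disc_1, disc_2, disc_3 below 0.03 m/s and horizontal distance between each of ball_0, ball_1, ball_2, ball_3, ball_4, ball_5, disc_0, disc_1, disc_2, disc_3 and jar below 0.036 m and z of ball_0 in the frame of jar between 0.012 and 0.085 m and z of ball_1 in the frame of jar between 0.012 and 0.085 m and z of ball_2 in the frame of jar between 0.012 and 0.085 m and z of ball_3 in the frame of jar between 0.012 and 0.085 m and z of ball_4 in the frame of jar between 0.012 and 0.085 m and z of ball_5 in the frame of jar between 0.012 and 0.085 m and z of disc_0 in the frame of jar between 0.012 and 0.085 m and z of disc_1 in the frame of jar between 0.012 and 0.085 m and z of disc_2 in the frame of jar between 0.012 and 0.085 m and z of disc_3 in the frame of jar between 0.012 and 0.085 m); the robot touches nothing.
It fails at once if a bystander (vial, tape roll, card box, funnel) is moved by more than 4 cm (distance of any of vial_0, vial_1, tape_roll, stopper_box, funnel from where it was at the start of the episode above 0.04 m).
Of ball_0, ball_1, ball_2, ball_3, ball_4, ball_5 only 3 to 6 are there at a start; the rules pass over those that are not, and their reading is None.
Of disc_0, disc_1, disc_2, disc_3 only 2 to 4 are there at a start; the rules pass over those that are not, and their reading is None.
At some moment in a run one of disc_0, disc_1, disc_2, disc_3 may be knocked a few centimetres aside while the robot is not near it.
It also fails if it takes over 210 s, if anything falls off the work surface, if the arm or the gripper's body presses on something with over 40 N, if the wrist force passes 120 N, or if a joint passes its speed limit or range.

## Robot

A 7-joint arm with a two-finger parallel gripper is mounted at the origin on a cart in front of the work surface, level with it; the furniture and walls round the work are solid. World frame = base frame: x ahead of the robot, y to its left, z up, the work surface at z = 0. Lengths are in m, angles in rad, forces in N, time in s.
With the tool pointing down it reaches from about 0.35 to 0.9 m from the base axis. Payload 8.1 kg.
Tool frame: the origin (TCP) lies midway between the tips of the shut fingers; the grasp point (between the pads) lies 19 mm behind it (ctrl.tcp_to_grasp is the distance from the TCP to the grasp point, in m); z points along the fingers, y is the direction in which the jaws open and shut (so a half turn about z gives the same grasp; the last joint's range is limited). The gripper opens to 92 mm and grips with 3 to 60 N. Pads are 19 mm wide; open, the fingers measure 130 mm over their backs; the gripper's body (75 mm by 190 mm) begins 47 mm behind the grasp point.
Start: joints at [-1.247, 0.434, 0.025, 1.573, -0.012, 1.134, -0.075], TCP at [0.259, 0.569, 0.227] pointing down, gripper open.
Joint ranges: [-2.62, 2.62], [-0.44, 2.09], [-1.27, 1.32], [0.08, 2.57], [-1.32, 4.46], [0.12, 2], [-2.74, 2.74]. Speed limits (rad/s): [2.22, 2.22, 3.01, 3.01, 3.14, 3.14, 3.14].

## Interface

Orientations are given as a unit quaternion [x, y, z, w].
In Python, from station import ctrl gives the robot as it stands.
- The arm moves only by the tool servo_tool, never from a script. Its argument "plan" is one flat list of numbers, 7 for each row, row after row: the shift along the tool's x, y, z in mm, then the turn, a rotation vector about the tool's x, y, z in rad, then the closure in counts, from 0 (fully open) to 255 (shut). A call has exactly 5 rows; each row shifts and turns the pose as measured when the row begins, along the tool's axes as they then stand; what a row does not reach is not made up. A row lasts 1/8 s, in which the tool goes at most 62.5 mm and 10.7 degrees, less where a joint would pass 70% of its speed; a pose out of reach is approached as far as the arm can. A call with a gripper value outside its range is refused whole. The fingers move at their own pace and stop on an object; "grip_force" is the grip in N (left out, the last holds). Time passes only in rows, so rows that do not move let the fingers close, or fill a call up. It gives the time, the measured TCP pose, the force and the opening at its end, in the units of the state.
- ctrl.get_obs(): the state, without advancing time (a new reading comes with each control period).
- ctrl.capture(name): name is "side" or "top" or "wrist"; returns a dict with "pixels" (480x640x3 uint8, blue, green, red), "fx", "fy", "cx", "cy" (pixels), "rvec" (rotation vector, rad) and "tvec" (3), from world to camera coordinates, as OpenCV has them. Camera axes: x right, y down, z forward; pixel columns grow to the right and rows downward; lengths in m; the calibration is good to about 2 mm. A picture is of the moment at which its call begins. There is no depth.
- ctrl.job_done(): hands the job in, once; it reports no verdict.
The state is a dict: "clock": time; "joints": joint angles; "qvel": joint speeds; "joint_efforts": joint torques, N m; "eef_pos": TCP position; "ee_rot": TCP orientation; "force": force on the tool from outside, world axes, zero at the start; "ft_torque": the same for the moment, N m; "finger_gap": finger opening in m.
Only numpy, scipy, OpenCV 4.12 (cv2) and the standard library are available. Lean on these libraries where they do the work, as an engineer would, in place of code of your own. Each camera call takes 0.05 s, during which the arm holds its last target. There are 200 camera calls.

## Working session

There is one attempt and no reset: what is moved stays moved. The work goes in short steps, Python scripts to look and compute and a tool call to move; the robot and the scene stay as the last step left them, time stands still between calls to the robot, and variables do not carry over. Pictures are saved under pics/ and viewed, about 12 in all and at most 16, crops included, and the job is handed in when it is done.

Besides the shell and the picture viewer there is one more tool, called after "Call:" by a JSON object that holds its "op" and its "data", one argument or row to a line. servo_tool: Moves the arm, as the interface text tells. Its arguments: {"type":"object","properties":{"plan":{"type":"array"},"grip_force":{"type":"number"}},"required":["plan"]}

```bash
ls; mkdir -p pics; cat > h.py <<'E'
import sys; sys.path.insert(0,'.')
import numpy as np, cv2
from scipy.spatial.transform import Rotation as R
from station import ctrl
def cap(name, save=None):
    c=ctrl.capture(name)
    if save: cv2.imwrite('pics/'+save+'.png',c['pixels'])
    return c
def ray(c,u,v,z):
    Rm=cv2.Rodrigues(np.array(c['rvec'],float))[0]; t=np.array(c['tvec'],float).ravel()
    o=-Rm.T@t; d=Rm.T@np.array([(u-c['cx'])/c['fx'],(v-c['cy'])/c['fy'],1.])
    return o+d*(z-o[2])/d[2]
def proj(c,p):
    K=np.array([[c['fx'],0,c['cx']],[0,c['fy'],c['cy']],[0,0,1.]])
    return cv2.projectPoints(np.array(p,float).reshape(-1,3),np.array(c['rvec'],float),np.array(c['tvec'],float),K,None)[0].reshape(-1,2)
def rowto(pos,yaw=None,down=True):
    """shift (tool axes, mm) and turn to reach world pos"""
    o=ctrl.get_obs(); r=R.from_quat(o['ee_rot'])
    d=r.inv().apply(np.array(pos)-np.array(o['eef_pos']))*1000
    return d.round(1)
E
python3 - <<'E'
from h import *
import pickle
for n in ('top','side','wrist'):
    c=cap(n,n+'0'); pickle.dump(c,open(n+'0.pkl','wb'))
    Rm=cv2.Rodrigues(np.array(c['rvec'],float))[0]
    print(n,-Rm.T@np.array(c['tvec']).ravel(),Rm[2],c['fx'],c['cx'],c['cy'])
o=ctrl.get_obs(); print(o); print(R.from_quat(o['ee_rot']).as_matrix().round(3),ctrl.tcp_to_grasp)
E
```

```text
pics
top [0.51298737 0.15686322 1.16874381] [ 0.06190338  0.0179175  -0.99792131] 512.0616421336462 325.61395819450206 244.50502850600537
side [ 0.56079809 -0.64452693  0.50418815] [ 0.00990526  0.8839975  -0.46738668] 533.9006218021335 326.3692359683754 246.94899516890052
wrist [0.1903513  0.59960365 0.38465827] [ 0.2517044  -0.11617634 -0.96080589] 344.1493579863855 321.56843332875695 242.49933093559204
{'clock': 0.15, 'joints': array([-1.24659015,  0.43507305,  0.02498997,  1.57387317, -0.01162127,
        1.13401068, -0.07511389]), 'qvel': array([ 0.00085277, -0.00090474, -0.00093126, -0.00377261, -0.00024459,
        0.00212416, -0.00115159]), 'joint_efforts': array([ 2.41294867e-03, -6.68270588e+01,  9.86165665e-01, -3.14696860e+01,
       -6.04368886e-02,  3.93041724e-02,  1.38420896e-04]), 'eef_pos': array([0.25861284, 0.56855973, 0.22612492]), 'ee_rot': array([ 2.11838656e-01,  9.77304462e-01, -6.04162535e-04, -8.02769865e-05]), 'force': array([-0.64618294, -0.38023558,  0.39423501]), 'ft_torque': array([ 0.01187334, -0.03400381, -0.03226199]), 'finger_gap': 0.09178765040376796}
[[-0.91   0.414 -0.   ]
 [ 0.414  0.91  -0.001]
 [-0.    -0.001 -1.   ]] 0.0188
```

View pics/top0.png

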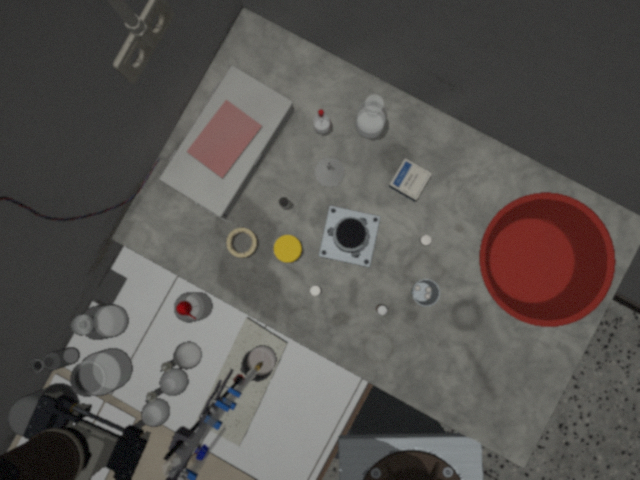

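View pics/side0.png

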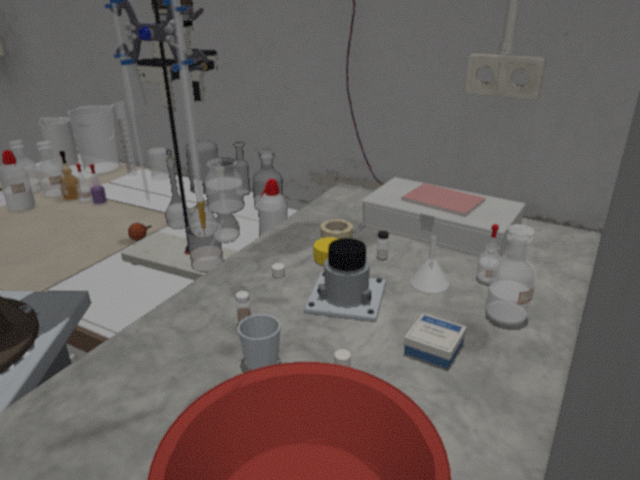

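The top view shows the black cap at (351,233), a yellow cap at (287,249), the cup at (425,292) with balls, and white round things at (315,291), (426,240) and (382,310). In the side view there are discs at (278,270) and (343,357), and the object at (243,305) looks like a vial with a white cap. I'll measure and enlarge.

```bash
python3 - <<'E'
from h import *
import pickle
t=pickle.load(open('top0.pkl','rb')); s=pickle.load(open('side0.pkl','rb'))
for n,u,v,z in [('cap',351,233,.1),('yellow',287,249,.03),('cuprim',425,292,.06),('w315',315,291,.018),('w426',426,240,.018),('w382',382,310,.018),('w382hi',382,310,.052),('vialblk',285,202,.052),('tape',241,242,.019),('box',411,180,.032),('funnel',331,168,.09)]:
    print(n,ray(t,u,v,z).round(3))
print('side',ray(s,278,270,.009).round(3),ray(s,343,361,.009).round(3))
print('top axes: +x->',proj(t,[[.5,0,0],[.6,0,0],[.5,.1,0]]).round(0).tolist())
a=t['pixels'][190:330,280:450]; b=s['pixels'][220:390,220:480]
a=cv2.resize(a,(485,400),interpolation=cv2.INTER_CUBIC)
g=cv2.convertScaleAbs(a,alpha=1.3)
b=cv2.resize(b,(780,510),interpolation=cv2.INTER_CUBIC)
cv2.imwrite('pics/c1.png',cv2.resize(t['pixels'][190:330,270:450],(771,600),interpolation=cv2.INTER_CUBIC)); cv2.imwrite('pics/c2.png',b)
E
```

```text
cap [0.602 0.122 0.1  ]
yellow [0.575 0.264 0.03 ]
cuprim [ 0.475 -0.035  0.06 ]
w315 [0.481 0.203 0.018]
w426 [ 0.59  -0.048  0.018]
w382 [0.435 0.055 0.018]
w382hi [0.438 0.058 0.052]
vialblk [0.678 0.264 0.052]
tape [0.594 0.368 0.019]
box [ 0.724 -0.017  0.032]
funnel [0.743 0.161 0.09 ]
side [0.481 0.204 0.009] [ 0.59  -0.053  0.009]
top axes: +x-> [[405.0, 280.0], [403.0, 236.0], [361.0, 281.0]]
```

View pics/c1.png

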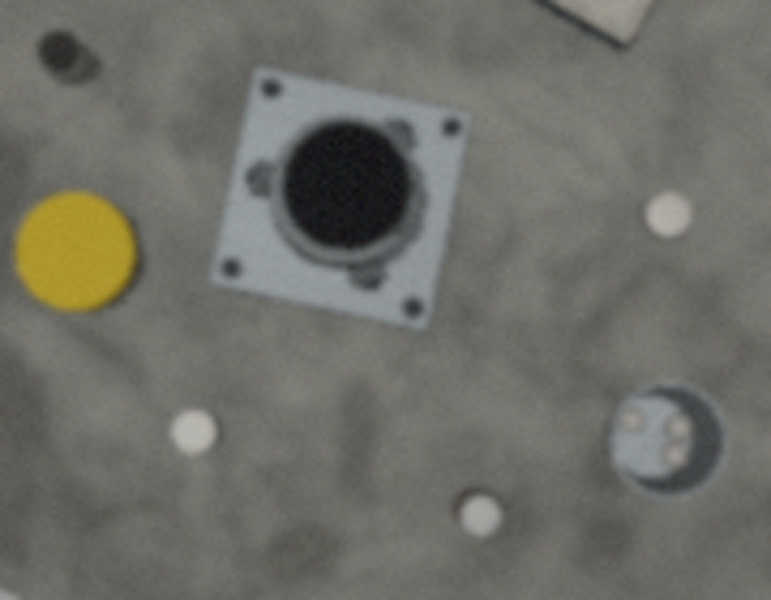

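View pics/c2.png

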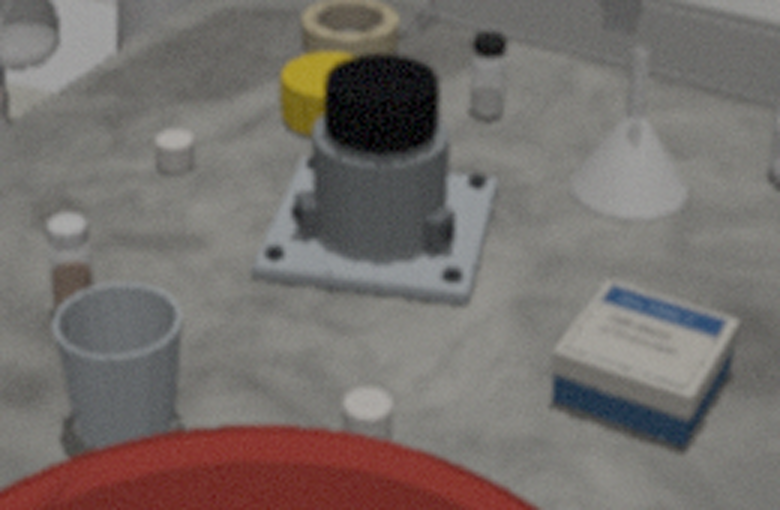

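Only two discs are present: A at top (315,291), B at (426,240). The white round thing at (382,310) is a vial cap, because the side view shows a tall body with brown contents there. The black cap sits on the jar at (351,233); the yellow one at (287,249) is a decoy. The cup at (425,292) shows 3 balls. The burette stand lies between the arm and the work, so I'll check it before moving.

```bash
python3 - <<'E'
from h import *
t=cv2.imread('pics/top0.png');s=cv2.imread('pics/side0.png');w=cv2.imread('pics/wrist0.png')
o=np.zeros((600,800,3),np.uint8)
o[:300,:400]=cv2.resize(t[300:480,80:320],(400,300),interpolation=cv2.INTER_CUBIC)
o[:300,400:]=cv2.resize(s[0:270,90:450][:, :],(400,300),interpolation=cv2.INTER_CUBIC)
o[300:,:400]=cv2.resize(w,(400,300))
o[300:,400:]=cv2.resize(s[0:120,80:240],(400,300),interpolation=cv2.INTER_CUBIC)
cv2.imwrite('pics/st.png',cv2.convertScaleAbs(o,alpha=1.5))
E
```

```text
(no output)
```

View pics/st.png

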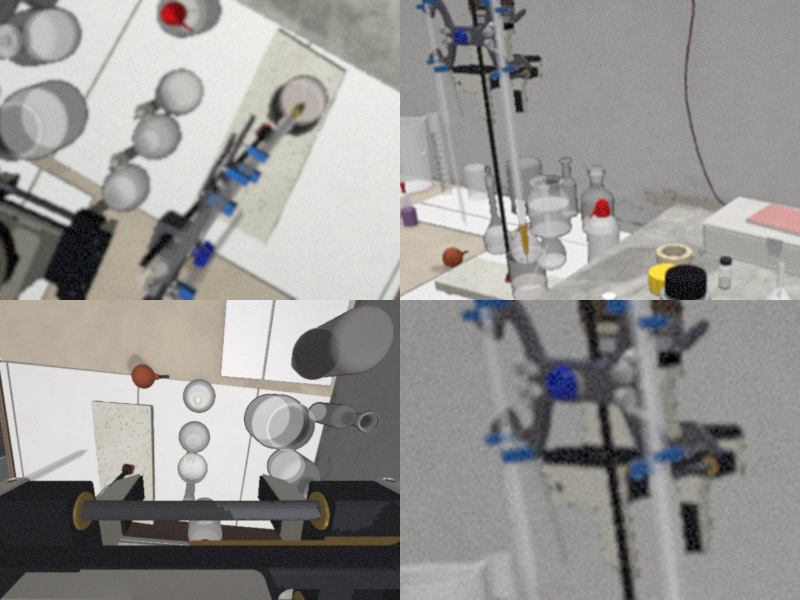

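The stand carries burettes and clamps from about z = 0.3 to above 0.45. I'll swing away from it and rise, then look at its top from above.

Call:
{"op": "servo_tool", "data": {
  "plan": [20, 0, -50, 0, 0, 0, 0, 20, 0, -50, 0, 0, 0, 0, 20, 0, -50, 0, 0, 0, 0, 20, 0, -50, 0, 0, 0, 0, 20, 0, -50, 0, 0, 0, 0],
  "grip_force": 25
}}

```text
clock: 0.78
eef_pos: [0.1669, 0.6087, 0.4771]
ee_rot: [0.214, 0.977, -0.007, 0.0]
force: [0.4, 1.4, -1.1]
finger_gap: 0.0921
```

Call:
{"op": "servo_tool", "data": {
  "plan": [0, 0, -40, 0, 0, 0.18, 0, 0, 0, -40, 0, 0, 0.18, 0, 0, 0, -40, 0, 0, 0.18, 0, 0, 0, -40, 0, 0, 0.18, 0, 0, 0, -40, 0, 0, 0.18, 0]
}}

```text
clock: 1.4
eef_pos: [0.1588, 0.5888, 0.625]
ee_rot: [0.627, 0.779, 0.03, -0.012]
force: [0.2, 0.6, -0.5]
finger_gap: 0.0922
```

```bash
python3 - <<'E'
from h import *
o=ctrl.get_obs(); print(o['clock'],o['joints'].round(3),o['eef_pos'].round(3),o['force'].round(1)); print(R.from_quat(o['ee_rot']).as_matrix().round(2))
c=cap('wrist','w1')
Rm=cv2.Rodrigues(np.array(c['rvec'],float))[0]
print(-Rm.T@np.array(c['tvec']).ravel(),Rm[2])
print(proj(c,[[.27,.38,z] for z in (0,.3,.4,.5,.6,.7)]).round())
E
```

```text
1.4 [-1.555  0.383  0.332  0.708 -0.137  2.002 -1.095] [0.159 0.589 0.625] [ 0.2  0.6 -0.5]
[[-0.21  0.98  0.02]
 [ 0.98  0.21  0.06]
 [ 0.06  0.03 -1.  ]]
[0.13967648 0.65183325 0.78746821] [ 0.07653792 -0.21097883 -0.97448955]
[[340. 288.]
 [356. 355.]
 [366. 397.]
 [382. 462.]
 [409. 578.]
 [473. 843.]]
```

Call:
{"op": "servo_tool", "data": {
  "plan": [0, 0, 5, 0, 0, -0.18, 0, 0, 0, 5, 0, 0, -0.18, 0, 0, 0, 5, 0, 0, -0.18, 0, 0, 0, 5, 0, 0, -0.18, 0, 0, 0, 5, 0, 0, -0.18, 0]
}}

```text
clock: 2.08
eef_pos: [0.159, 0.5894, 0.6013]
ee_rot: [0.212, 0.977, 0.034, 0.002]
force: [0.6, -0.3, -0.4]
finger_gap: 0.0917
```

Call:
{"op": "servo_tool", "data": {
  "plan": [0, 0, 5, 0, 0, -0.18, 0, 0, 0, 5, 0, 0, -0.18, 0, 0, 0, 5, 0, 0, -0.18, 0, 0, 0, 5, 0, 0, -0.18, 0, 0, 0, 5, 0, 0, -0.18, 0]
}}

```text
clock: 2.7
eef_pos: [0.1595, 0.5914, 0.5714]
ee_rot: [-0.252, 0.967, 0.026, 0.015]
force: [0.3, 1.3, -0.0]
finger_gap: 0.0918
```

Call:
{"op": "servo_tool", "data": {
  "plan": [0, 0, 0, 0, 0, -0.18, 0, 0, 0, 0, 0, 0, -0.18, 0, 0, 0, 0, 0, 0, -0.18, 0, 0, 0, 0, 0, 0, -0.18, 0, 0, 0, 0, 0, 0, -0.18, 0]
}}

```text
clock: 3.32
eef_pos: [0.1597, 0.5915, 0.5667]
ee_rot: [-0.662, 0.749, 0.014, 0.022]
force: [0.8, -0.4, 0.3]
finger_gap: 0.0916
```

```bash
python3 - <<'E'
from h import *
o=ctrl.get_obs(); print(o['clock'],o['joints'].round(3),o['eef_pos'].round(3),o['force'].round(1)); print(R.from_quat(o['ee_rot']).as_matrix().round(2))
c=cap('wrist','w2')
import pickle; pickle.dump(c,open('w2.pkl','wb'))
Rm=cv2.Rodrigues(np.array(c['rvec'],float))[0]
print(-Rm.T@np.array(c['tvec']).ravel(),Rm[2])
print(proj(c,[[.27,.38,z] for z in (0,.3,.4,.5,.6,.7)]).round())
E
```

```text
3.325 [-1.31   0.35  -0.157  0.887  0.064  1.858  1.583] [0.16  0.592 0.567] [ 0.8 -0.4  0.3]
[[-0.12 -0.99  0.01]
 [-0.99  0.12  0.05]
 [-0.05 -0.01 -1.  ]]
[0.14801126 0.50971969 0.72137419] [ 0.04794757  0.32163377 -0.94564938]
[[ 252.   60.]
 [ 195.   10.]
 [ 149.  -30.]
 [  53. -114.]
 [-272. -400.]
 [3331. 2764.]]
```

View pics/w2.png

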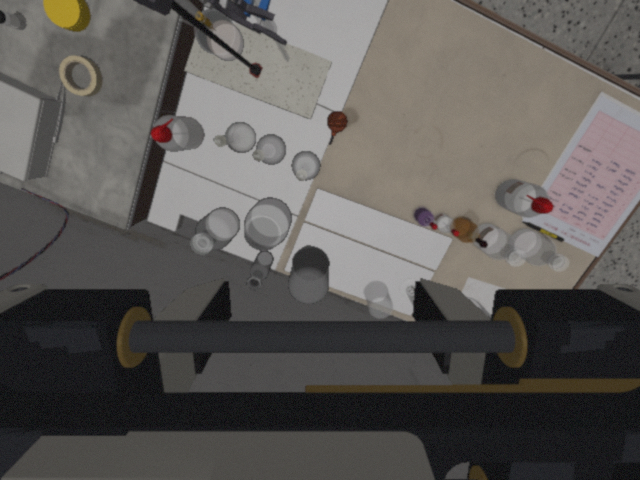

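The rod leaves the frame at the top, so the stand is taller than 0.45 m. I'll fold the arm high and close to the base axis with the tool tilted outward, then swing past the stand.

Call:
{"op": "servo_tool", "data": {
  "plan": [0, 35, 0, 0, 0, 0, 0, 0, 35, 0, 0, 0, 0, 0, 0, 35, 0, 0, 0, 0, 0, 30, 0, -45, 0, -0.18, 0, 0, 21, 0, -50, 0, -0.18, 0, 0]
}}

```text
clock: 4.0
eef_pos: [0.0461, 0.5496, 0.6357]
ee_rot: [-0.653, 0.733, 0.124, 0.146]
force: [0.8, 0.2, 2.0]
finger_gap: 0.092
```

Call:
{"op": "servo_tool", "data": {
  "plan": [12, 0, -53, 0, -0.18, 0, 0, 3, 0, -54, 0, -0.18, 0, 0, -7, 0, -54, 0, -0.18, 0, 0, -17, 0, -52, 0, -0.18, 0, 0, -26, 0, -48, 0, -0.18, 0, 0]
}}

```text
clock: 4.62
eef_pos: [0.0507, 0.4717, 0.8394]
ee_rot: [-0.523, 0.648, 0.348, 0.43]
force: [2.8, -1.0, -1.5]
finger_gap: 0.0917
```

```bash
python3 - <<'E'
from h import *
o=ctrl.get_obs(); print(o['clock'],o['joints'].round(3),o['eef_pos'].round(3),o['force'].round(1)); print(R.from_quat(o['ee_rot']).as_matrix().round(2))
c=cap('wrist','w3')
Rm=cv2.Rodrigues(np.array(c['rvec'],float))[0]
print(-Rm.T@np.array(c['tvec']).ravel(),Rm[2])
print(proj(c,[[.27,.38,z] for z in (0,.3,.4,.5,.6,.7,.8)]).round())
E
```

```text
4.625 [-1.36  -0.436 -0.242  1.497  0.203  0.932  1.267] [0.051 0.472 0.839] [ 2.8 -1.  -1.5]
[[-0.08 -0.98  0.19]
 [-0.38  0.21  0.9 ]
 [-0.92  0.   -0.39]]
[0.01372117 0.30099517 0.8323826 ] [ 0.20990578  0.97071976 -0.11680203]
[[ -32. -984.]
 [ -96. -674.]
 [-123. -545.]
 [-154. -397.]
 [-189. -228.]
 [-230.  -31.]
 [-278.  199.]]
```

Call:
{"op": "servo_tool", "data": {
  "plan": [-29, 0, -45, 0, -0.18, 0, 0, -36, 0, -40, 0, -0.18, 0, 0, -42, 0, -33, 0, -0.18, 0, 0, -45, 0, -28, 0, -0.18, 0, 0, -45, 0, -20, 0, -0.18, 0, 0]
}}

```text
clock: 5.3
eef_pos: [0.0591, 0.4956, 0.9721]
ee_rot: [-0.401, 0.553, 0.43, 0.59]
force: [0.4, 0.3, 0.3]
finger_gap: 0.0916
```

```bash
python3 - <<'E'
from h import *
o=ctrl.get_obs(); print(o['clock'],o['joints'].round(3),o['eef_pos'].round(3),o['force'].round(1)); print(R.from_quat(o['ee_rot']).as_matrix().round(2))
c=cap('wrist','w3')
Rm=cv2.Rodrigues(np.array(c['rvec'],float))[0]
print(-Rm.T@np.array(c['tvec']).ravel(),Rm[2])
E
```

```text
5.3 [-1.897 -0.437 -0.138  1.597  1.211  0.836  0.491] [0.059 0.496 0.972] [0.4 0.3 0.3]
[[ 0.02 -0.95  0.31]
 [ 0.06  0.31  0.95]
 [-1.    0.    0.07]]
[0.01138549 0.35038022 0.88779632] [0.29225866 0.89393132 0.33981121]
```

Call:
{"op": "servo_tool", "data": {
  "plan": [-20, 0, -40, 0, 0, 0, 0, -20, 0, -40, 0, 0, 0, 0, -20, 0, -40, 0, 0, 0, 0, -20, 0, -40, 0, 0, 0, 0, -20, 0, -40, 0, 0, 0, 0]
}}

```text
clock: 5.98
eef_pos: [-0.0283, 0.3293, 1.0583]
ee_rot: [-0.416, 0.551, 0.425, 0.586]
force: [-1.2, -0.2, 0.7]
finger_gap: 0.0917
```

```bash
python3 - <<'E'
from h import *
o=ctrl.get_obs(); print(o['clock'],o['joints'].round(3),o['eef_pos'].round(3),o['force'].round(1)); print(R.from_quat(o['ee_rot']).as_matrix().round(2))
E
```

```text
5.975 [-2.38  -0.416 -0.408  1.305  1.427  1.569  0.661] [-0.028  0.329  1.058] [-1.2 -0.2  0.7]
[[ 0.03 -0.96  0.29]
 [ 0.04  0.29  0.96]
 [-1.   -0.02  0.05]]
```

Call:
{"op": "servo_tool", "data": {
  "plan": [0, -53, 16, 0.17, 0, 0, 0, 0, -53, 16, 0.17, 0, 0, 0, 0, -53, 16, 0.17, 0, 0, 0, 0, -53, 16, 0.17, 0, 0, 0, 0, -53, 16, 0.17, 0, 0, 0]
}}

```text
clock: 6.6
eef_pos: [0.2197, 0.242, 1.0573]
ee_rot: [-0.153, 0.679, 0.155, 0.701]
force: [1.0, 0.3, -0.4]
finger_gap: 0.0918
```

```bash
python3 - <<'E'
from h import *
o=ctrl.get_obs(); print(o['clock'],o['joints'].round(3),o['eef_pos'].round(3),o['force'].round(1)); print(R.from_quat(o['ee_rot']).as_matrix().round(2))
c=cap('wrist','w4')
Rm=cv2.Rodrigues(np.array(c['rvec'],float))[0]
print(-Rm.T@np.array(c['tvec']).ravel(),Rm[2])
E
```

```text
6.6 [-2.038 -0.371 -0.289  1.293  1.695  1.851  0.676] [0.22  0.242 1.057] [ 1.   0.3 -0.4]
[[ 0.03 -0.43  0.9 ]
 [ 0.01  0.9   0.43]
 [-1.   -0.    0.03]]
[0.07870067 0.17542745 0.97848039] [0.86123516 0.40530652 0.30659522]
```

Call:
{"op": "servo_tool", "data": {
  "plan": [0, -53, 16, 0.17, 0, 0, 0, 0, -53, 16, 0.17, 0, 0, 0, 0, -53, 16, 0.17, 0, 0, 0, 0, -53, 16, 0.17, 0, 0, 0, 0, -53, 16, 0.17, 0, 0, 0]
}}

```text
clock: 7.28
eef_pos: [0.3247, -0.0055, 1.0525]
ee_rot: [0.14, 0.689, -0.152, 0.695]
force: [-0.0, -0.1, -0.1]
finger_gap: 0.0918
```

```bash
python3 - <<'E'
from h import *
o=ctrl.get_obs(); print(o['clock'],o['joints'].round(3),o['eef_pos'].round(3),o['force'].round(1)); print(R.from_quat(o['ee_rot']).as_matrix().round(2))
c=cap('wrist','w4')
Rm=cv2.Rodrigues(np.array(c['rvec'],float))[0]
print(-Rm.T@np.array(c['tvec']).ravel(),Rm[2])
E
```

```text
7.275 [-1.426 -0.36  -0.214  1.29   1.819  1.981  0.721] [ 0.325 -0.005  1.052] [-0.  -0.1 -0.1]
[[ 0.01  0.4   0.91]
 [-0.02  0.91 -0.4 ]
 [-1.   -0.01  0.01]]
[0.1803056  0.05699013 0.97648051] [ 0.87676228 -0.38431259  0.28912235]
```

Call:
{"op": "servo_tool", "data": {
  "plan": [0, -46, 18, -0.09, 0, 0, 0, 0, -47, 14, -0.09, 0, 0, 0, 0, -48, 10, -0.09, 0, 0, 0, 0, -49, 6, -0.09, 0, 0, 0, 0, -50, 2, -0.09, 0, 0, 0]
}}

```text
clock: 7.95
eef_pos: [0.3015, -0.19, 1.1518]
ee_rot: [-0.022, 0.735, -0.011, 0.677]
force: [-2.8, -0.5, 2.3]
finger_gap: 0.0916
```

```bash
python3 - <<'E'
from h import *
o=ctrl.get_obs(); print(o['clock'],o['joints'].round(3),o['eef_pos'].round(3),o['force'].round(1)); print(R.from_quat(o['ee_rot']).as_matrix().round(2))
E
```

```text
7.95 [-1.699 -0.437 -0.597  0.632  2.189  2.002  1.549] [ 0.302 -0.19   1.152] [-2.8 -0.5  2.3]
[[-0.08 -0.02  1.  ]
 [-0.05  1.    0.01]
 [-1.   -0.05 -0.08]]
```

Call:
{"op": "servo_tool", "data": {
  "plan": [20, 50, 20, 0, 0, 0, 0, 20, 50, 20, 0, 0, 0, 0, 20, 50, 30, 0, 0, 0, 0, 20, 50, 30, 0, 0, 0, 0, 20, 40, 40, 0, 0, 0, 0]
}}

```text
clock: 8.57
eef_pos: [0.4057, 0.0733, 1.0637]
ee_rot: [-0.052, 0.747, 0.012, 0.663]
force: [-1.1, 0.6, 1.6]
finger_gap: 0.0922
```

```bash
python3 - <<'E'
from h import *
o=ctrl.get_obs(); print(o['clock'],o['joints'].round(3),o['eef_pos'].round(3),o['force'].round(1)); print(R.from_quat(o['ee_rot']).as_matrix().round(2))
E
```

```text
8.575 [-1.727 -0.438 -0.02   1.124  1.556  1.726  0.93 ] [0.406 0.073 1.064] [-1.1  0.6  1.6]
[[-0.11 -0.09  0.99]
 [-0.06  0.99  0.09]
 [-0.99 -0.05 -0.12]]
```

Call:
{"op": "servo_tool", "data": {
  "plan": [10, 0, 55, 0, 0, 0, 0, 10, 0, 55, 0, 0, 0, 0, 10, 0, 55, 0, 0, 0, 0, 10, 0, 55, 0, 0, 0, 0, 10, 0, 55, 0, 0, 0, 0]
}}

```text
clock: 9.2
eef_pos: [0.6475, 0.1107, 0.9809]
ee_rot: [-0.071, 0.749, 0.011, 0.659]
force: [0.6, -0.5, 0.2]
finger_gap: 0.0916
```

```bash
python3 - <<'E'
from h import *
o=ctrl.get_obs(); print(o['clock'],o['joints'].round(3),o['eef_pos'].round(3),o['force'].round(1)); print(R.from_quat(o['ee_rot']).as_matrix().round(2))
E
```

```text
9.2 [-1.695 -0.39   0.628  1.262  1.255  1.08   0.894] [0.648 0.111 0.981] [ 0.6 -0.5  0.2]
[[-0.12 -0.12  0.99]
 [-0.09  0.99  0.11]
 [-0.99 -0.08 -0.13]]
```

Call:
{"op": "servo_tool", "data": {
  "plan": [59, -15, -4, 0, 0.18, 0, 0, 58, -15, 6, 0, 0.18, 0, 0, 56, -15, 17, 0, 0.18, 0, 0, 52, -15, 27, 0, 0.18, 0, 0, 46, -15, 36, 0, 0.18, 0, 0]
}}

```text
clock: 9.82
eef_pos: [0.5936, 0.0189, 0.6894]
ee_rot: [-0.087, 0.965, -0.016, 0.249]
force: [1.1, -0.6, -1.1]
finger_gap: 0.0917
```

```bash
python3 - <<'E'
from h import *
o=ctrl.get_obs(); print(o['clock'],o['joints'].round(3),o['eef_pos'].round(3),o['force'].round(1)); print(R.from_quat(o['ee_rot']).as_matrix().round(2))
E
```

```text
9.825 [-1.944 -0.392  1.113  1.136  0.7    1.712  1.227] [0.594 0.019 0.689] [ 1.1 -0.6 -1.1]
[[-0.86 -0.16  0.48]
 [-0.18  0.98  0.01]
 [-0.48 -0.08 -0.88]]
```

Call:
{"op": "servo_tool", "data": {
  "plan": [20, 0, 45, 0, 0.12, 0, 0, 10, 0, 45, 0, 0.12, 0, 0, 5, 0, 45, 0, 0.12, 0, 0, 0, 0, 45, 0, 0.12, 0, 0, 0, 0, 45, 0, 0, 0, 0]
}}

```text
clock: 10.45
eef_pos: [0.5183, 0.0201, 0.4555]
ee_rot: [-0.103, 0.993, -0.027, 0.05]
force: [0.4, 0.6, 0.3]
finger_gap: 0.0919
```

```bash
python3 - <<'E'
from h import *
o=ctrl.get_obs(); print(o['clock'],o['joints'].round(3),o['eef_pos'].round(3),o['force'].round(1)); print(R.from_quat(o['ee_rot']).as_matrix().round(2))
E
```

```text
10.45 [-1.979 -0.437  1.317  1.552  0.524  1.636  1.154] [0.518 0.02  0.455] [0.4 0.6 0.3]
[[-0.97 -0.2   0.1 ]
 [-0.21  0.98 -0.04]
 [-0.09 -0.06 -0.99]]
```

Call:
{"op": "servo_tool", "data": {
  "plan": [-16, 20, 31, -0.01, 0.02, 0, 0, -16, 20, 31, -0.01, 0.02, 0, 0, -16, 20, 31, -0.01, 0.02, 0, 0, -16, 20, 31, -0.01, 0.02, 0, 0, -16, 20, 31, 0, 0.02, 0, 0]
}}

```text
clock: 11.08
eef_pos: [0.4663, 0.1242, 0.3332]
ee_rot: [-0.115, 0.992, 0.003, 0.044]
force: [0.6, 0.3, -0.1]
finger_gap: 0.0915
```

```bash
python3 - <<'E'
from h import *
o=ctrl.get_obs(); print(o['clock'],o['joints'].round(3),o['eef_pos'].round(3),o['force'].round(1)); print(R.from_quat(o['ee_rot']).as_matrix().round(2))
E
```

```text
11.075 [-2.075 -0.438  1.317  1.863  0.486  1.342  0.936] [0.466 0.124 0.333] [ 0.6  0.3 -0.1]
[[-0.97 -0.23  0.09]
 [-0.23  0.97  0.02]
 [-0.09 -0.01 -1.  ]]
```

Call:
{"op": "servo_tool", "data": {
  "plan": [2, -57, 0, 0, 0, 0.12, 0, 2, -57, 0, 0, 0, 0.12, 0, 2, -57, 0, 0, 0, 0.12, 0, 2, -57, 0, 0, 0, 0.12, 0, 2, -57, 0, 0, 0, 0.12, 0]
}}

```text
clock: 11.7
eef_pos: [0.449, -0.1423, 0.3269]
ee_rot: [0.172, 0.984, 0.026, 0.037]
force: [0.9, -0.7, -0.4]
finger_gap: 0.0914
```

```bash
python3 - <<'E'
from h import *
o=ctrl.get_obs(); print(o['clock'],o['joints'].round(3),o['eef_pos'].round(3),o['force'].round(1)); print(R.from_quat(o['ee_rot']).as_matrix().round(2))
E
```

```text
11.7 [-1.447 -0.438  1.318  1.88   0.411  1.308  0.994] [ 0.449 -0.142  0.327] [ 0.9 -0.7 -0.4]
[[-0.94  0.34  0.08]
 [ 0.34  0.94  0.04]
 [-0.06  0.06 -1.  ]]
```

Call:
{"op": "servo_tool", "data": {
  "plan": [2, -57, 0, 0, 0, 0.12, 0, 2, -57, 0, 0, 0, 0.12, 0, 2, -57, 0, 0, 0, 0.12, 0, 2, -57, 0, 0, 0, 0.12, 0, 2, -57, 0, 0, 0, 0.12, 0]
}}

```text
clock: 12.32
eef_pos: [0.2732, -0.3528, 0.3111]
ee_rot: [0.456, 0.888, 0.046, 0.033]
force: [-0.0, -1.0, -0.0]
finger_gap: 0.092
```

Call:
{"op": "servo_tool", "data": {
  "plan": [2, 57, -10, 0, 0, -0.12, 0, 2, 57, -10, 0, 0, -0.12, 0, 2, 57, -10, 0, 0, -0.12, 0, 2, 57, -10, 0, 0, -0.12, 0, 2, 57, -10, 0, 0, -0.12, 0]
}}

```text
clock: 12.95
eef_pos: [0.4414, -0.132, 0.3949]
ee_rot: [0.171, 0.983, 0.048, 0.046]
force: [1.1, -0.6, -0.6]
finger_gap: 0.0916
```

```bash
python3 - <<'E'
from h import *
o=ctrl.get_obs(); print(o['clock'],o['joints'].round(3),o['eef_pos'].round(3),o['force'].round(1)); print(R.from_quat(o['ee_rot']).as_matrix().round(2))
E
```

```text
12.95 [-1.229 -0.319  1.197  1.776  0.226  1.377  1.162] [ 0.441 -0.132  0.395] [ 1.1 -0.6 -0.6]
[[-0.94  0.33  0.11]
 [ 0.34  0.94  0.08]
 [-0.07  0.11 -0.99]]
```

Call:
{"op": "servo_tool", "data": {
  "plan": [-30, 0, 0, 0.03, 0.02, 0, 0, -30, 0, 0, 0.03, 0.02, 0, 0, -30, 0, 0, 0.03, 0.02, 0, 0, -30, 0, 0, 0.02, 0.02, 0, 0, -30, 0, 0, 0, 0, 0, 0]
}}

```text
clock: 13.58
eef_pos: [0.49, -0.1373, 0.4279]
ee_rot: [0.157, 0.987, 0.002, 0.044]
force: [0.7, 0.0, -0.6]
finger_gap: 0.0921
```

```bash
python3 - <<'E'
from h import *
o=ctrl.get_obs(); print(o['clock'],o['joints'].round(3),o['eef_pos'].round(3),o['force'].round(1)); print(R.from_quat(o['ee_rot']).as_matrix().round(2))
E
```

```text
13.575 [-1.597 -0.437  1.318  1.619  0.457  1.552  0.979] [ 0.49  -0.137  0.428] [ 0.7  0.  -0.6]
[[-0.95  0.31  0.09]
 [ 0.31  0.95 -0.01]
 [-0.09  0.02 -1.  ]]
```

The servo's elbow has drifted to its limits (j2, j3). I'll unwind it using an arc plus wrist yaw, working out the rows with a helper.

```bash
cat >> h.py <<'E'
def arc(dp,yaw,n,k=1.0,dr=0,dz=0,p0=None,r0=None,M=None):
    """rows for n steps: base-angle step dp, tool yaw step (about tool z), radius step dr, height step dz (mm), tool kept vertical"""
    o=ctrl.get_obs(); e=o['eef_pos'] if p0 is None else p0; M=R.from_quat(o['ee_rot']).as_matrix() if M is None else M
    a=np.arctan2(M[1,0],M[0,0]); p=np.arctan2(e[1],e[0]); r=np.hypot(e[0],e[1])*1000; out=[]
    for i in range(n):
        q=p+dp; r2=r+dr; w=np.array([r2*np.cos(q)-r*np.cos(p), r2*np.sin(q)-r*np.sin(p)])
        x=w@[np.cos(a),np.sin(a)]; y=w@[np.sin(a),-np.cos(a)]
        out.append([round(x),round(y),-dz,0,0,yaw,0]); p=q; r=r2; a-=yaw
    for i in range(0,n,5): print(sum(out[i:i+5],[]))
    print('end angle',p,r)
def st():
    o=ctrl.get_obs(); M=R.from_quat(o['ee_rot']).as_matrix()
    print(round(float(o['clock']),2),o['joints'].round(3),o['eef_pos'].round(4),o['force'].round(1),round(float(o['finger_gap']),4))
    print('xang',np.degrees(np.arctan2(M[1,0],M[0,0])).round(2),'z in world',M[:,2].round(3),'tilt fix rx,ry', np.round((M.T@[0,0,-1])[[1,0]]*[-1,1],3))
    return o,M
E
python3 - <<'E'
from h import *
st(); arc(-.085,-.18,10,dr=-5)
E
```

```text
13.57 [-1.597 -0.437  1.318  1.619  0.457  1.552  0.979] [ 0.49   -0.1373  0.4279] [ 0.7  0.  -0.6] 0.0921
xang 161.85 z in world [ 0.087 -0.01  -0.996] tilt fix rx,ry [0.018 0.086]
[5, -43, 0, 0, 0, -0.18, 0, 16, -40, 0, 0, 0, -0.18, 0, 26, -34, 0, 0, 0, -0.18, 0, 33, -26, 0, 0, 0, -0.18, 0, 38, -16, 0, 0, 0, -0.18, 0]
[41, -5, 0, 0, 0, -0.18, 0, 40, 6, 0, 0, 0, -0.18, 0, 37, 16, 0, 0, 0, -0.18, 0, 31, 25, 0, 0, 0, -0.18, 0, 23, 32, 0, 0, 0, -0.18, 0]
end angle -1.123151345162156 458.83060831784576
```

Call:
{"op": "servo_tool", "data": {
  "plan": [5, -43, 0, 0, 0, -0.18, 0, 16, -40, 0, 0, 0, -0.18, 0, 26, -34, 0, 0, 0, -0.18, 0, 33, -26, 0, 0, 0, -0.18, 0, 38, -16, 0, 0, 0, -0.18, 0]
}}

```text
clock: 14.2
eef_pos: [0.37, -0.3181, 0.4186]
ee_rot: [-0.295, 0.954, -0.016, 0.043]
force: [-0.6, -0.5, 0.6]
finger_gap: 0.0917
```

Call:
{"op": "servo_tool", "data": {
  "plan": [41, -5, 0, 0, 0, -0.18, 0, 40, 6, 0, 0, 0, -0.18, 0, 37, 16, 0, 0, 0, -0.18, 0, 31, 25, 0, 0, 0, -0.18, 0, 23, 32, 0, 0, 0, -0.18, 0]
}}

```text
clock: 14.82
eef_pos: [0.2911, -0.2494, 0.3868]
ee_rot: [-0.586, 0.805, -0.074, -0.058]
force: [0.6, 0.3, 0.6]
finger_gap: 0.092
```

```bash
python3 - <<'E'
from h import *
st(); arc(.045,.18,25,dr=0)
E
```

```text
14.82 [-0.827 -0.438  0.813  1.935  0.5    1.544  2.743] [ 0.2911 -0.2494  0.3868] [0.6 0.3 0.6] 0.092
xang -108.11 z in world [-0.007 -0.186 -0.982] tilt fix rx,ry [-0.051 -0.18 ]
[-16, -6, 0, 0, 0, 0.18, 0, -17, -2, 0, 0, 0, 0.18, 0, -17, 1, 0, 0, 0, 0.18, 0, -16, 5, 0, 0, 0, 0.18, 0, -15, 9, 0, 0, 0, 0.18, 0]
[-13, 12, 0, 0, 0, 0.18, 0, -10, 14, 0, 0, 0, 0.18, 0, -6, 16, 0, 0, 0, 0.18, 0, -2, 17, 0, 0, 0, 0.18, 0, 1, 17, 0, 0, 0, 0.18, 0]
[5, 16, 0, 0, 0, 0.18, 0, 9, 15, 0, 0, 0, 0.18, 0, 12, 13, 0, 0, 0, 0.18, 0, 14, 10, 0, 0, 0, 0.18, 0, 16, 6, 0, 0, 0, 0.18, 0]
[17, 2, 0, 0, 0, 0.18, 0, 17, -2, 0, 0, 0, 0.18, 0, 16, -5, 0, 0, 0, 0.18, 0, 15, -9, 0, 0, 0, 0.18, 0, 12, -12, 0, 0, 0, 0.18, 0]
[9, -14, 0, 0, 0, 0.18, 0, 6, -16, 0, 0, 0, 0.18, 0, 2, -17, 0, 0, 0, 0.18, 0, -2, -17, 0, 0, 0, 0.18, 0, -5, -16, 0, 0, 0, 0.18, 0]
end angle 0.41652600267795264 383.3652416340204
```

Call:
{"op": "servo_tool", "data": {
  "plan": [-16, -6, 0, 0, -0.03, 0.18, 0, -17, -2, 0, 0, -0.03, 0.18, 0, -17, 1, 0, 0, -0.03, 0.18, 0, -16, 5, 0, 0, -0.03, 0.18, 0, -15, 9, 0, 0, 0, 0.18, 0]
}}

```text
clock: 15.45
eef_pos: [0.3372, -0.1783, 0.3764]
ee_rot: [-0.169, 0.984, -0.049, 0.026]
force: [-0.6, -0.6, 1.2]
finger_gap: 0.092
```

Call:
{"op": "servo_tool", "data": {
  "plan": [-13, 12, 0, 0, 0, 0.18, 0, -10, 14, 0, 0, 0, 0.18, 0, -6, 16, 0, 0, 0, 0.18, 0, -2, 17, 0, 0, 0, 0.18, 0, 1, 17, 0, 0, 0, 0.18, 0]
}}

```text
clock: 16.08
eef_pos: [0.3716, -0.1014, 0.371]
ee_rot: [0.293, 0.955, -0.03, 0.045]
force: [0.6, -0.2, 0.0]
finger_gap: 0.0917
```

```bash
python3 - <<'E'
from h import *
st(); arc(.045,.18,15,dr=8)
E
```

```text
16.07 [-0.454 -0.18   0.42   1.925  0.164  1.319  0.9  ] [ 0.3716 -0.1014  0.371 ] [ 0.6 -0.2  0. ] 0.0917
xang 145.94 z in world [ 0.068 -0.083 -0.994] tilt fix rx,ry [-0.031  0.103]
[-1, 19, 0, 0, 0, 0.18, 0, 3, 19, 0, 0, 0, 0.18, 0, 8, 18, 0, 0, 0, 0.18, 0, 12, 16, 0, 0, 0, 0.18, 0, 15, 14, 0, 0, 0, 0.18, 0]
[18, 10, 0, 0, 0, 0.18, 0, 21, 5, 0, 0, 0, 0.18, 0, 22, 1, 0, 0, 0, 0.18, 0, 21, -4, 0, 0, 0, 0.18, 0, 20, -9, 0, 0, 0, 0.18, 0]
[18, -14, 0, 0, 0, 0.18, 0, 14, -18, 0, 0, 0, 0.18, 0, 10, -21, 0, 0, 0, 0.18, 0, 5, -23, 0, 0, 0, 0.18, 0, 0, -24, 0, 0, 0, 0.18, 0]
end angle 0.40853809703718713 505.1806830067247
```

Elbow is back in plane. Now I'll measure the cap, cup and discs by mask from the initial top image, and work out the rows to the jar.

```bash
cat >> h.py <<'E'
def line(target,yaw,n,rx=0,ry=0,c=0):
    """straight line to target (m) in n rows with yaw step about tool z"""
    o=ctrl.get_obs(); M=R.from_quat(o['ee_rot']).as_matrix(); a=np.arctan2(M[1,0],M[0,0]); w=(np.array(target)-o['eef_pos'])*1000/n; out=[]
    for i in range(n):
        x=w[:2]@[np.cos(a),np.sin(a)]; y=w[:2]@[np.sin(a),-np.cos(a)]
        out.append([round(x,1),round(y,1),round(-w[2],1),rx,ry,yaw,c]); a-=yaw
    for i in range(0,n,5): print(sum(out[i:i+5],[]))
def blob(c,lo,hi,near,z,rad=60,hsv=True):
    """centroid of the masked blob nearest a pixel -> pixel, area, world point at height z"""
    im=cv2.GaussianBlur(c['pixels'],(3,3),0); m=cv2.inRange(cv2.cvtColor(im,cv2.COLOR_BGR2HSV) if hsv else im,np.array(lo),np.array(hi))
    cs,_=cv2.findContours(m,cv2.RETR_EXTERNAL,cv2.CHAIN_APPROX_NONE); best=[]
    for k in cs:
        if cv2.contourArea(k)<25: continue
        (u,v),rr=cv2.minEnclosingCircle(k); M=cv2.moments(k); u,v=M['m10']/M['m00'],M['m01']/M['m00']
        d=np.hypot(u-near[0],v-near[1])
        if d<rad: best.append((d,u,v,cv2.contourArea(k),rr))
    if not best: return None
    d,u,v,A,rr=min(best); return np.round([u,v,A,rr],1),ray(c,u,v,z).round(4)
E
python3 - <<'E'
from h import *
import pickle
t=pickle.load(open('top0.pkl','rb')); s=pickle.load(open('side0.pkl','rb'))
print('cap',blob(t,[0,0,0],[179,255,45],(351,233),.1))
print('A',blob(t,[0,0,160],[179,60,255],(315,291),.018),'B',blob(t,[0,0,160],[179,60,255],(426,240),.018))
print('capS',blob(s,[0,0,0],[179,255,45],(347,256),.085))
st(); line([.602,.122,.25],.18,20)
E
```

```text
cap (array([350.6, 233. , 565. ,  13.9]), array([0.6022, 0.1233, 0.1   ]))
A (array([314.6, 290.4,  43. ,   4.1]), array([0.482 , 0.2044, 0.018 ])) B (array([425.5, 239.7,  39. ,   3.8]), array([ 0.5903, -0.0469,  0.018 ]))
capS (array([346.7, 254.8, 967.5,  19.6]), array([0.6025, 0.1202, 0.085 ]))
16.07 [-0.454 -0.18   0.42   1.925  0.164  1.319  0.9  ] [ 0.3716 -0.1014  0.371 ] [ 0.6 -0.2  0. ] 0.0917
xang 145.94 z in world [ 0.068 -0.083 -0.994] tilt fix rx,ry [-0.031  0.103]
[np.float64(-3.3), np.float64(15.7), np.float64(6.1), 0, 0, 0.18, 0, np.float64(-0.4), np.float64(16.0), np.float64(6.1), 0, 0, 0.18, 0, np.float64(2.5), np.float64(15.9), np.float64(6.1), 0, 0, 0.18, 0, np.float64(5.3), np.float64(15.2), np.float64(6.1), 0, 0, 0.18, 0, np.float64(7.9), np.float64(14.0), np.float64(6.1), 0, 0, 0.18, 0]
[np.float64(10.3), np.float64(12.3), np.float64(6.1), 0, 0, 0.18, 0, np.float64(12.3), np.float64(10.3), np.float64(6.1), 0, 0, 0.18, 0, np.float64(13.9), np.float64(7.9), np.float64(6.1), 0, 0, 0.18, 0, np.float64(15.1), np.float64(5.3), np.float64(6.1), 0, 0, 0.18, 0, np.float64(15.8), np.float64(2.5), np.float64(6.1), 0, 0, 0.18, 0]
[np.float64(16.0), np.float64(-0.4), np.float64(6.1), 0, 0, 0.18, 0, np.float64(15.7), np.float64(-3.2), np.float64(6.1), 0, 0, 0.18, 0, np.float64(14.9), np.float64(-6.0), np.float64(6.1), 0, 0, 0.18, 0, np.float64(13.6), np.float64(-8.6), np.float64(6.1), 0, 0, 0.18, 0, np.float64(11.8), np.float64(-10.9), np.float64(6.1), 0, 0, 0.18, 0]
[np.float64(9.7), np.float64(-12.8), np.float64(6.1), 0, 0, 0.18, 0, np.float64(7.2), np.float64(-14.3), np.float64(6.1), 0, 0, 0.18, 0, np.float64(4.6), np.float64(-15.4), np.float64(6.1), 0, 0, 0.18, 0, np.float64(1.7), np.float64(-16.0), np.float64(6.1), 0, 0, 0.18, 0, np.float64(-1.2), np.float64(-16.0), np.float64(6.1), 0, 0, 0.18, 0]
```

Call:
{"op": "servo_tool", "data": {
  "plan": [-3, 16, 6, -0.015, 0.05, 0.17, 0, 0, 16, 6, -0.01, 0.05, 0.17, 0, 3, 16, 6, 0, 0, 0.18, 0, 5, 15, 6, 0, 0, 0.18, 0, 8, 14, 6, 0, 0, 0.18, 0]
}}

```text
clock: 16.7
eef_pos: [0.4317, -0.0482, 0.3406]
ee_rot: [0.686, 0.727, 0.009, 0.002]
force: [0.6, -0.3, 0.9]
finger_gap: 0.0919
```

Call:
{"op": "servo_tool", "data": {
  "plan": [10, 12, 6, 0, 0, 0.18, 0, 12, 10, 6, 0, 0, 0.18, 0, 14, 8, 6, 0, 0, 0.18, 0, 15, 5, 6, 0, 0, 0.18, 0, 16, 3, 6, 0, 0, 0.18, 0]
}}

```text
clock: 17.32
eef_pos: [0.4942, 0.0012, 0.3106]
ee_rot: [0.941, 0.339, 0.011, -0.004]
force: [-0.3, 0.5, 0.6]
finger_gap: 0.0917
```

Call:
{"op": "servo_tool", "data": {
  "plan": [16, 0, 6, 0, 0, 0.18, 0, 16, -3, 6, 0, 0, 0.18, 0, 15, -6, 6, 0, 0, 0.18, 0, 14, -9, 6, 0, 0, 0.18, 0, 12, -11, 6, 0, 0, 0.18, 0]
}}

```text
clock: 17.95
eef_pos: [0.5614, 0.0486, 0.2809]
ee_rot: [0.992, -0.122, 0.009, -0.01]
force: [-0.2, 1.0, -0.1]
finger_gap: 0.0919
```

```bash
sed -i 's/round(x,1),round(y,1),round(-w\[2\],1)/float(round(x,1)),float(round(y,1)),float(round(-w[2],1))/' h.py; python3 - <<'E'
from h import *
st(); line([.602,.1225,.2],.18,5)
E
```

```text
17.95 [-0.59   0.295  0.552  1.698 -0.183  1.174 -1.807] [0.5614 0.0486 0.2809] [-0.2  1.  -0.1] 0.0919
xang -14.08 z in world [ 0.021  0.017 -1.   ] tilt fix rx,ry [-0.022 -0.016]
[4.3, -16.3, 16.2, 0, 0, 0.18, 0, 1.3, -16.8, 16.2, 0, 0, 0.18, 0, -1.7, -16.8, 16.2, 0, 0, 0.18, 0, -4.7, -16.2, 16.2, 0, 0, 0.18, 0, -7.5, -15.1, 16.2, 0, 0, 0.18, 0]
```

Call:
{"op": "servo_tool", "data": {
  "plan": [4, -16, 14, -0.02, -0.015, 0.15, 0, 1, -17, 14, 0, 0, 0.15, 0, -2, -17, 14, 0, 0, 0.15, 0, -5, -16, 14, 0, 0, 0.15, 0, -7, -15, 14, 0, 0, 0.15, 0]
}}

```text
clock: 18.58
eef_pos: [0.6034, 0.1191, 0.2092]
ee_rot: [0.869, -0.494, 0.001, -0.003]
force: [-0.9, 0.8, -0.1]
finger_gap: 0.0918
```

```bash
python3 - <<'E'
from h import *
st(); line([.602,.1225,.082],0,5)
E
```

```text
18.57 [-0.74   0.487  0.686  1.666 -0.343  1.106 -2.561] [0.6034 0.1191 0.2092] [-0.9  0.8 -0.1] 0.0918
xang -59.21 z in world [ 0.005  0.005 -1.   ] tilt fix rx,ry [-0.006  0.002]
[-0.7, -0.1, 25.4, 0, 0, 0, 0, -0.7, -0.1, 25.4, 0, 0, 0, 0, -0.7, -0.1, 25.4, 0, 0, 0, 0, -0.7, -0.1, 25.4, 0, 0, 0, 0, -0.7, -0.1, 25.4, 0, 0, 0, 0]
```

Call:
{"op": "servo_tool", "data": {
  "plan": [-1, 0, 26, 0, 0, 0, 0, -1, 0, 26, 0, 0, 0, 0, -1, 0, 26, 0, 0, 0, 0, -1, 0, 26, 0, 0, 0, 0, 0, 0, 23, 0, 0, 0, 0]
}}

```text
clock: 19.2
eef_pos: [0.6067, 0.1181, 0.0774]
ee_rot: [0.867, -0.498, 0.003, -0.005]
force: [0.5, 0.2, 0.0]
finger_gap: 0.0917
```

```bash
python3 - <<'E'
from h import *
st(); line([.602,.1225,.082],0,5)
cap('side','s1')
E
```

```text
19.2 [-0.672  0.631  0.596  1.793 -0.463  0.848 -2.47 ] [0.6067 0.1181 0.0774] [0.5 0.2 0. ] 0.0917
xang -59.78 z in world [ 0.01   0.006 -1.   ] tilt fix rx,ry [-0.011  0.   ]
[-1.2, 0.4, -0.9, 0, 0, 0, 0, -1.2, 0.4, -0.9, 0, 0, 0, 0, -1.2, 0.4, -0.9, 0, 0, 0, 0, -1.2, 0.4, -0.9, 0, 0, 0, 0, -1.2, 0.4, -0.9, 0, 0, 0, 0]
```

View pics/s1.png

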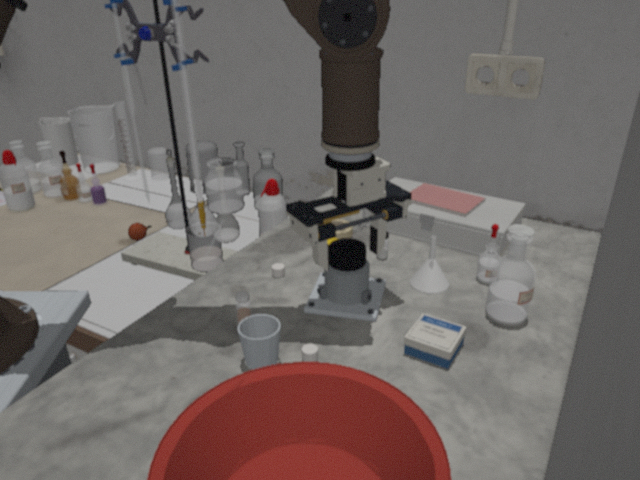

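The fingers straddle the cap at (347,255), and disc B has been knocked to about (310,350) in the side view. I'll correct, close and check before turning.

Call:
{"op": "servo_tool", "data": {
  "plan": [-6, 2, -5, -0.01, 0, 0, 0, -1, 0, 0, 0, 0, 0, 0, 0, 0, 0, 0, 0, 0, 255, 0, 0, 0, 0, 0, 0, 255, 0, 0, 0, 0, 0, 0, 255],
  "grip_force": 25
}}

```text
clock: 19.88
eef_pos: [0.6017, 0.1214, 0.0825]
ee_rot: [0.866, -0.5, 0.0, -0.0]
force: [-0.3, -0.1, 0.6]
finger_gap: 0.0666
```

Call:
{"op": "servo_tool", "data": {
  "plan": [0, 0, 0, 0, 0, 0, 255, 0, 0, 0, 0, 0, 0, 255, 0, 0, 0, 0, 0, -0.1, 255, 0, 0, 0, 0, 0, -0.18, 255, 0, 0, 0, 0, 0, -0.18, 255]
}}

```text
clock: 20.5
eef_pos: [0.6028, 0.1218, 0.083]
ee_rot: [0.959, -0.283, 0.001, -0.0]
force: [-2.0, 0.7, 0.9]
finger_gap: 0.0616
```

```bash
python3 - <<'E'
from h import *
o,M=st(); print(o['ft_torque'])
E
```

```text
20.5 [-0.606  0.598  0.475  1.783 -0.351  0.842 -2.11 ] [0.6028 0.1218 0.083 ] [-2.   0.7  0.9] 0.0616
xang -32.85 z in world [ 0.003  0.    -1.   ] tilt fix rx,ry [-0.002 -0.002]
[ 0.13540025  0.51105124 -0.04435252]
```

Call:
{"op": "servo_tool", "data": {
  "plan": [0, 0, -0.2, 0, 0, -0.18, 255, 0, 0, -0.2, 0, 0, -0.18, 255, 0, 0, -0.2, 0, 0, -0.18, 255, 0, 0, -0.2, 0, 0, -0.18, 255, 0, 0, -0.2, 0, 0, -0.18, 255]
}}

```text
clock: 21.12
eef_pos: [0.6037, 0.1223, 0.0843]
ee_rot: [0.984, 0.178, 0.002, 0.0]
force: [-1.1, -0.5, -1.0]
finger_gap: 0.0617
```

Call:
{"op": "servo_tool", "data": {
  "plan": [0, 0, -0.2, 0, 0, -0.18, 255, 0, 0, -0.2, 0, 0, -0.18, 255, 0, 0, -0.2, 0, 0, -0.18, 255, 0, 0, -0.2, 0, 0, -0.18, 255, 0, 0, -0.2, 0, 0, -0.18, 255]
}}

```text
clock: 21.75
eef_pos: [0.6035, 0.1231, 0.085]
ee_rot: [0.8, 0.6, 0.002, 0.001]
force: [0.0, 1.1, -1.1]
finger_gap: 0.0616
```

```bash
python3 - <<'E'
from h import *
o,M=st(); print(o['ft_torque'])
E
```

```text
21.75 [-0.264  0.562 -0.034  1.75   0.025  0.826 -0.593] [0.6035 0.1231 0.085 ] [ 0.   1.1 -1.1] 0.0616
xang 73.79 z in world [ 0.005  0.001 -1.   ] tilt fix rx,ry [ 0.004 -0.003]
[ 0.27931455 -0.06597308 -0.0082109 ]
```

Call:
{"op": "servo_tool", "data": {
  "plan": [0, 0, -0.2, 0, 0, -0.18, 255, 0, 0, -0.2, 0, 0, -0.18, 255, 0, 0, -0.2, 0, 0, -0.18, 255, 0, 0, -0.2, 0, 0, -0.18, 255, 0, 0, -0.2, 0, 0, -0.18, 255]
}}

```text
clock: 22.38
eef_pos: [0.6029, 0.1235, 0.0858]
ee_rot: [0.445, 0.895, 0.002, 0.001]
force: [0.1, 1.2, 1.2]
finger_gap: 0.0617
```

Call:
{"op": "servo_tool", "data": {
  "plan": [0, 0, -0.2, 0, 0, -0.18, 255, 0, 0, -0.2, 0, 0, -0.18, 255, 0, 0, -0.2, 0, 0, -0.18, 255, 0, 0, -0.2, 0, 0, -0.18, 255, 0, 0, -0.2, 0, 0, -0.18, 255]
}}

```text
clock: 23.0
eef_pos: [0.6026, 0.1232, 0.0867]
ee_rot: [-0.003, 1.0, 0.001, 0.001]
force: [-0.1, 0.8, 0.5]
finger_gap: 0.0617
```

Call:
{"op": "servo_tool", "data": {
  "plan": [0, 0, -0.2, 0, 0, -0.18, 255, 0, 0, -0.2, 0, 0, -0.18, 255, 0, 0, -0.2, 0, 0, -0.18, 255, 0, 0, -0.2, 0, 0, -0.18, 255, 0, 0, -0.2, 0, 0, -0.18, 255]
}}

```text
clock: 23.62
eef_pos: [0.6026, 0.1229, 0.0876]
ee_rot: [-0.451, 0.893, -0.0, 0.002]
force: [-0.0, 0.2, 0.7]
finger_gap: 0.0615
```

```bash
python3 - <<'E'
from h import *
o,M=st(); print(o['ft_torque'])
E
```

```text
23.62 [ 0.202  0.682 -0.751  1.706  0.547  0.972  1.752] [0.6026 0.1229 0.0876] [-0.   0.2  0.7] 0.0615
xang -126.4 z in world [ 0.003  0.001 -1.   ] tilt fix rx,ry [-0.001  0.003]
[ 0.40495914  0.09725454 -0.00420964]
```

First twist 293° (0.815 turn). Release and rewind 270°.

Call:
{"op": "servo_tool", "data": {
  "plan": [0, 0, 0, 0, 0, 0, 0, 0, 0, 0, 0, 0, 0, 0, 0, 0, 0, 0, 0, 0, 0, 0, 0, 0, 0, 0, 0.18, 0, 0, 0, 0, 0, 0, 0.18, 0]
}}

```text
clock: 24.25
eef_pos: [0.602, 0.1214, 0.0867]
ee_rot: [-0.273, 0.962, -0.0, 0.0]
force: [0.6, 0.6, -0.4]
finger_gap: 0.0919
```

Call:
{"op": "servo_tool", "data": {
  "plan": [0, 0, 0, 0, 0, 0.18, 0, 0, 0, 0, 0, 0, 0.18, 0, 0, 0, 0, 0, 0, 0.18, 0, 0, 0, 0, 0, 0, 0.18, 0, 0, 0, 0, 0, 0, 0.18, 0]
}}

```text
clock: 24.88
eef_pos: [0.6018, 0.1214, 0.0871]
ee_rot: [0.191, 0.982, -0.0, 0.001]
force: [-0.4, 0.0, 0.9]
finger_gap: 0.092
```

Call:
{"op": "servo_tool", "data": {
  "plan": [0, 0, 0, 0, 0, 0.18, 0, 0, 0, 0, 0, 0, 0.18, 0, 0, 0, 0, 0, 0, 0.18, 0, 0, 0, 0, 0, 0, 0.18, 0, 0, 0, 0, 0, 0, 0.18, 0]
}}

```text
clock: 25.5
eef_pos: [0.6016, 0.122, 0.088]
ee_rot: [0.614, 0.79, 0.001, 0.001]
force: [0.0, -0.2, -0.5]
finger_gap: 0.0917
```

Call:
{"op": "servo_tool", "data": {
  "plan": [0, 0, 0, 0, 0, 0.18, 0, 0, 0, 0, 0, 0, 0.18, 0, 0, 0, 0, 0, 0, 0.18, 0, 0, 0, 0, 0, 0, 0.18, 0, 0, 0, 0, 0, 0, 0.18, 0]
}}

```text
clock: 26.12
eef_pos: [0.6015, 0.1231, 0.089]
ee_rot: [0.904, 0.427, 0.002, 0.001]
force: [0.1, -0.6, 0.1]
finger_gap: 0.0916
```

Call:
{"op": "servo_tool", "data": {
  "plan": [0, 0, 0, 0, 0, 0.18, 0, 0, 0, 0, 0, 0, 0.18, 0, 0, 0, 0, 0, 0, 0.18, 0, 0, 0, 0, 0, 0, 0.18, 0, 0, 0, 0, 0, 0, 0.18, 0]
}}

```text
clock: 26.75
eef_pos: [0.6013, 0.1246, 0.0901]
ee_rot: [1.0, -0.027, 0.003, -0.0]
force: [0.6, 0.3, -0.2]
finger_gap: 0.0921
```

```bash
python3 - <<'E'
from h import *
o,M=st(); line([.6026,.1225,.087],.18,5)
t=cap('top'); print(blob(t,[0,0,0],[179,255,45],(350,233),.105))
E
```

```text
26.75 [-0.512  0.564  0.322  1.775 -0.229  0.833 -1.708] [0.6013 0.1246 0.0901] [ 0.6  0.3 -0.2] 0.0921
xang -3.12 z in world [ 0.007  0.001 -1.   ] tilt fix rx,ry [-0.001 -0.007]
[0.3, 0.4, 0.6, 0, 0, 0.18, 0, 0.4, 0.3, 0.6, 0, 0, 0.18, 0, 0.4, 0.3, 0.6, 0, 0, 0.18, 0, 0.4, 0.2, 0.6, 0, 0, 0.18, 0, 0.5, 0.1, 0.6, 0, 0, 0.18, 0]
(array([316.3, 228.5, 305.5,  17.9]), array([0.613 , 0.1946, 0.105 ]))
```

Call:
{"op": "servo_tool", "data": {
  "plan": [0.5, 0.5, 1, 0, 0, 0.18, 0, 0.5, 0, 0.5, 0, 0, 0.18, 0, 0.5, 0, 0.5, 0, 0, 0.18, 0, 0.5, 0, 0.5, 0, 0, 0.18, 0, 0.5, 0, 0.5, 0, 0, 0, 0]
}}

```text
clock: 27.42
eef_pos: [0.6033, 0.1249, 0.0878]
ee_rot: [0.924, -0.383, 0.003, -0.002]
force: [0.6, -0.4, -0.5]
finger_gap: 0.0913
```

Call:
{"op": "servo_tool", "data": {
  "plan": [0, 0, 0, 0, 0, 0, 255, 0, 0, 0, 0, 0, 0, 255, 0, 0, 0, 0, 0, 0, 255, 0, 0, 0, 0, 0, 0, 255, 0, 0, 0, 0, 0, 0, 255]
}}

```text
clock: 28.05
eef_pos: [0.6029, 0.1244, 0.088]
ee_rot: [0.926, -0.378, 0.003, -0.002]
force: [0.4, 0.3, 1.1]
finger_gap: 0.0623
```

```bash
python3 - <<'E'
from h import *
o,M=st()
E
```

```text
28.05 [-0.638  0.597  0.518  1.785 -0.38   0.852 -2.289] [0.6029 0.1244 0.088 ] [0.4 0.3 1.1] 0.0623
xang -44.43 z in world [ 0.007  0.002 -1.   ] tilt fix rx,ry [-0.007 -0.004]
```

Call:
{"op": "servo_tool", "data": {
  "plan": [0, 0, -0.2, 0, 0, -0.18, 255, 0, 0, -0.2, 0, 0, -0.18, 255, 0, 0, -0.2, 0, 0, -0.18, 255, 0, 0, -0.2, 0, 0, -0.18, 255, 0, 0, -0.2, 0, 0, -0.18, 255]
}}

```text
clock: 28.68
eef_pos: [0.6023, 0.124, 0.089]
ee_rot: [0.997, 0.076, 0.003, -0.0]
force: [-0.9, 0.4, -0.1]
finger_gap: 0.062
```

Call:
{"op": "servo_tool", "data": {
  "plan": [0, 0, -0.2, 0, 0, -0.18, 255, 0, 0, -0.2, 0, 0, -0.18, 255, 0, 0, -0.2, 0, 0, -0.18, 255, 0, 0, -0.2, 0, 0, -0.18, 255, 0, 0, -0.2, 0, 0, -0.18, 255]
}}

```text
clock: 29.3
eef_pos: [0.6021, 0.1232, 0.0901]
ee_rot: [0.857, 0.515, 0.003, 0.001]
force: [-1.5, -0.6, 1.7]
finger_gap: 0.0621
```

Call:
{"op": "servo_tool", "data": {
  "plan": [0, 0, -0.2, 0, 0, -0.18, 255, 0, 0, -0.2, 0, 0, -0.18, 255, 0, 0, -0.2, 0, 0, -0.18, 255, 0, 0, -0.2, 0, 0, -0.18, 255, 0, 0, -0.2, 0, 0, -0.18, 255]
}}

```text
clock: 29.92
eef_pos: [0.6026, 0.1227, 0.0911]
ee_rot: [0.535, 0.845, 0.002, 0.003]
force: [-0.4, -0.3, 0.4]
finger_gap: 0.0622
```

Call:
{"op": "servo_tool", "data": {
  "plan": [0, 0, -0.2, 0, 0, -0.18, 255, 0, 0, -0.2, 0, 0, -0.18, 255, 0, 0, -0.2, 0, 0, -0.18, 255, 0, 0, -0.2, 0, 0, -0.18, 255, 0, 0, -0.2, 0, 0, -0.18, 255]
}}

```text
clock: 30.55
eef_pos: [0.6031, 0.1227, 0.0921]
ee_rot: [0.1, 0.995, 0.001, 0.004]
force: [-1.0, 0.1, 0.2]
finger_gap: 0.062
```

Call:
{"op": "servo_tool", "data": {
  "plan": [0, 0, -0.2, 0, 0, -0.18, 255, 0, 0, -0.2, 0, 0, -0.18, 255, 0, 0, -0.2, 0, 0, -0.18, 255, 0, 0, -0.2, 0, 0, -0.18, 255, 0, 0, -0.2, 0, 0, -0.18, 255]
}}

```text
clock: 31.18
eef_pos: [0.6043, 0.1226, 0.093]
ee_rot: [-0.357, 0.934, -0.0, 0.005]
force: [1.0, 2.3, -1.6]
finger_gap: 0.0618
```

```bash
python3 - <<'E'
from h import *
o,M=st(); print(o['ft_torque'])
E
```

```text
31.18 [ 0.178  0.659 -0.707  1.706  0.509  0.958  1.578] [0.6043 0.1226 0.093 ] [ 1.   2.3 -1.6] 0.0618
xang -138.2 z in world [ 0.009  0.003 -1.   ] tilt fix rx,ry [-0.004  0.009]
[ 0.63297521 -0.0751712  -0.04124601]
```

1.554 turns so far. Rewind and do the third twist of about 0.75 turn, keeping hold.

Call:
{"op": "servo_tool", "data": {
  "plan": [0, 0, 0, 0, 0, 0, 0, 0, 0, 0, 0, 0, 0, 0, 0, 0, 0, 0, 0, 0, 0, 0, 0, 0, 0, 0, 0.18, 0, 0, 0, 0, 0, 0, 0.18, 0]
}}

```text
clock: 31.8
eef_pos: [0.6046, 0.1219, 0.0926]
ee_rot: [-0.173, 0.985, 0.001, 0.005]
force: [-0.3, 0.5, 0.6]
finger_gap: 0.0917
```

Call:
{"op": "servo_tool", "data": {
  "plan": [0, 0, 0, 0, 0, 0.18, 0, 0, 0, 0, 0, 0, 0.18, 0, 0, 0, 0, 0, 0, 0.18, 0, 0, 0, 0, 0, 0, 0.18, 0, 0, 0, 0, 0, 0, 0.18, 0]
}}

```text
clock: 32.42
eef_pos: [0.6048, 0.122, 0.0934]
ee_rot: [0.291, 0.957, 0.003, 0.005]
force: [-0.0, 0.2, 0.4]
finger_gap: 0.0916
```

Call:
{"op": "servo_tool", "data": {
  "plan": [0, 0, 0, 0, 0, 0.18, 0, 0, 0, 0, 0, 0, 0.18, 0, 0, 0, 0, 0, 0, 0.18, 0, 0, 0, 0, 0, 0, 0.18, 0, 0, 0, 0, 0, 0, 0.18, 0]
}}

```text
clock: 33.05
eef_pos: [0.605, 0.1227, 0.0945]
ee_rot: [0.691, 0.722, 0.005, 0.004]
force: [-1.3, 0.6, -0.9]
finger_gap: 0.0917
```

Call:
{"op": "servo_tool", "data": {
  "plan": [0, 0, 0, 0, 0, 0.18, 0, 0, 0, 0, 0, 0, 0.18, 0, 0, 0, 0, 0, 0, 0.18, 0, 0, 0, 0, 0, 0, 0.18, 0, 0, 0, 0, 0, 0, 0.18, 0]
}}

```text
clock: 33.67
eef_pos: [0.6052, 0.1238, 0.0958]
ee_rot: [0.943, 0.332, 0.008, 0.001]
force: [0.8, -0.2, -0.0]
finger_gap: 0.0919
```

Call:
{"op": "servo_tool", "data": {
  "plan": [0, 0, 0, 0, 0, 0.18, 0, 0, 0, 0, 0, 0, 0.18, 0, 0, 0, 0, 0, 0, 0.18, 0, 0, 0, 0, 0, 0, 0.18, 0, 0, 0, 0, 0, 0, 0.18, 0]
}}

```text
clock: 34.3
eef_pos: [0.6055, 0.1254, 0.0972]
ee_rot: [0.992, -0.13, 0.009, -0.004]
force: [-0.7, -0.1, 0.4]
finger_gap: 0.0919
```

```bash
python3 - <<'E'
from h import *
o,M=st(); line([.6026,.1232,.0915],.18,4)
E
```

```text
34.3 [-0.541  0.56   0.367  1.772 -0.261  0.838 -1.884] [0.6055 0.1254 0.0972] [-0.7 -0.1  0.4] 0.0919
xang -14.91 z in world [ 0.018  0.005 -1.   ] tilt fix rx,ry [-0.01  -0.016]
[-0.6, 0.7, 1.4, 0, 0, 0.18, 0, -0.4, 0.8, 1.4, 0, 0, 0.18, 0, -0.3, 0.9, 1.4, 0, 0, 0.18, 0, -0.1, 0.9, 1.4, 0, 0, 0.18, 0]
```

Call:
{"op": "servo_tool", "data": {
  "plan": [-0.5, 1, 2, -0.01, -0.016, 0.18, 0, -0.5, 1, 2, 0, 0, 0.18, 0, -0.5, 1, 2, 0, 0, 0.18, 0, -0.5, 1, 1, 0, 0, 0.18, 0, 0, 0, 0, 0, 0, 0, 0]
}}

```text
clock: 34.92
eef_pos: [0.602, 0.1252, 0.0913]
ee_rot: [0.875, -0.483, 0.0, -0.002]
force: [0.4, 0.0, 0.2]
finger_gap: 0.092
```

```bash
python3 - <<'E'
from h import *
o,M=st(); line([.6026,.1232,.0915],0,1)
E
```

```text
34.92 [-0.671  0.605  0.571  1.782 -0.416  0.874 -2.49 ] [0.602  0.1252 0.0913] [0.4 0.  0.2] 0.092
xang -57.82 z in world [ 0.002  0.003 -1.   ] tilt fix rx,ry [-0.003  0.001]
[2.0, 0.6, -0.2, 0, 0, 0, 0]
```

Call:
{"op": "servo_tool", "data": {
  "plan": [2, 0.5, 0, 0, 0, 0, 255, 0, 0, 0, 0, 0, 0, 255, 0, 0, 0, 0, 0, 0, 255, 0, 0, 0, 0, 0, 0, 255, 0, 0, 0, 0, 0, 0, 255]
}}

```text
clock: 35.55
eef_pos: [0.6031, 0.1232, 0.0919]
ee_rot: [0.877, -0.48, 0.0, -0.002]
force: [0.7, 0.6, -0.7]
finger_gap: 0.0615
```

```bash
python3 - <<'E'
from h import *
o,M=st()
E
```

```text
35.55 [-0.665  0.604  0.568  1.781 -0.414  0.874 -2.48 ] [0.6031 0.1232 0.0919] [ 0.7  0.6 -0.7] 0.0615
xang -57.38 z in world [ 0.003  0.004 -1.   ] tilt fix rx,ry [-0.005  0.001]
```

Call:
{"op": "servo_tool", "data": {
  "plan": [0, 0, -0.2, 0, 0, -0.18, 255, 0, 0, -0.2, 0, 0, -0.18, 255, 0, 0, -0.2, 0, 0, -0.18, 255, 0, 0, -0.2, 0, 0, -0.18, 255, 0, 0, -0.2, 0, 0, -0.18, 255]
}}

```text
clock: 36.17
eef_pos: [0.6026, 0.1237, 0.0927]
ee_rot: [0.999, -0.036, 0.001, -0.002]
force: [-0.2, 1.6, -0.8]
finger_gap: 0.0614
```

Call:
{"op": "servo_tool", "data": {
  "plan": [0, 0, -0.2, 0, 0, -0.18, 255, 0, 0, -0.2, 0, 0, -0.18, 255, 0, 0, -0.2, 0, 0, -0.18, 255, 0, 0, -0.2, 0, 0, -0.18, 255, 0, 0, -0.2, 0, 0, -0.18, 255]
}}

```text
clock: 36.8
eef_pos: [0.6022, 0.1233, 0.0937]
ee_rot: [0.909, 0.416, 0.001, -0.001]
force: [-0.4, -0.3, 0.0]
finger_gap: 0.0615
```

Call:
{"op": "servo_tool", "data": {
  "plan": [0, 0, -0.2, 0, 0, -0.18, 255, 0, 0, -0.2, 0, 0, -0.18, 255, 0, 0, -0.2, 0, 0, -0.18, 255, 0, 0, -0.2, 0, 0, -0.18, 255, 0, 0, -0.2, 0, 0, -0.18, 255]
}}

```text
clock: 37.42
eef_pos: [0.6019, 0.1225, 0.0945]
ee_rot: [0.626, 0.78, 0.001, -0.0]
force: [-0.0, 0.2, 0.3]
finger_gap: 0.0615
```

Call:
{"op": "servo_tool", "data": {
  "plan": [0, 0, -0.2, 0, 0, -0.18, 255, 0, 0, -0.2, 0, 0, -0.18, 255, 0, 0, -0.2, 0, 0, -0.18, 255, 0, 0, -0.2, 0, 0, -0.18, 255, 0, 0, -0.2, 0, 0, -0.18, 255]
}}

```text
clock: 38.05
eef_pos: [0.6036, 0.1215, 0.0957]
ee_rot: [0.211, 0.978, 0.002, 0.002]
force: [-0.2, 1.2, -0.8]
finger_gap: 0.0618
```

Call:
{"op": "servo_tool", "data": {
  "plan": [0, 0, -0.2, 0, 0, -0.18, 255, 0, 0, -0.2, 0, 0, -0.18, 255, 0, 0, -0.2, 0, 0, -0.18, 255, 0, 0, -0.2, 0, 0, -0.18, 255, 0, 0, -0.2, 0, 0, -0.18, 255]
}}

```text
clock: 38.67
eef_pos: [0.6042, 0.1224, 0.0966]
ee_rot: [-0.25, 0.968, 0.002, 0.003]
force: [0.1, -0.0, -0.8]
finger_gap: 0.062
```

```bash
python3 - <<'E'
from h import *
o,M=st(); print(o['ft_torque'])
E
```

```text
38.67 [ 0.152  0.643 -0.661  1.702  0.465  0.953  1.392] [0.6042 0.1224 0.0966] [ 0.1 -0.  -0.8] 0.062
xang -151.0 z in world [ 0.005  0.004 -1.   ] tilt fix rx,ry [0.001 0.007]
[ 0.09835792  0.03268419 -0.00130504]
```

2.294 turns in total. Lift gently.

Call:
{"op": "servo_tool", "data": {
  "plan": [0, 0, -5, 0, 0, 0, 255, 0, 0, -5, 0, 0, 0, 255, 0, 0, -5, 0, 0, 0, 255, 0, 0, -6, 0, 0, 0, 255, 0, 0, -6, 0, 0, 0, 255]
}}

```text
clock: 39.3
eef_pos: [0.604, 0.1214, 0.1251]
ee_rot: [-0.245, 0.969, 0.001, 0.003]
force: [0.2, -0.2, -0.4]
finger_gap: 0.0619
```

Call:
{"op": "servo_tool", "data": {
  "plan": [0, 0, -15, 0, 0, 0, 255, 0, 0, -15, 0, 0, 0, 255, 0, 0, -15, 0, 0, 0, 255, 0, 0, -15, 0, 0, 0, 255, 0, 0, -15, 0, 0, 0, 255]
}}

```text
clock: 39.92
eef_pos: [0.6037, 0.1213, 0.2059]
ee_rot: [-0.245, 0.969, 0.001, 0.003]
force: [-0.1, -0.1, -1.1]
finger_gap: 0.0614
```

```bash
python3 - <<'E'
from h import *
o,M=st(); s=cap('side'); t=cap('top')
a=s['pixels'][100:400,180:500]
cv2.imwrite('pics/s2.png',np.hstack([cv2.resize(a,(426,400)),cv2.resize(t['pixels'][150:340,240:450],(374,338))[:400] if 0 else cv2.resize(t['pixels'][150:340,250:428],(374,400))]))
for n in [(315,291),(426,240)]: print(blob(t,[0,0,150],[179,60,255],n,.018,rad=50))
print(proj(t,[[.602,.122,.094],[.482,.204,.018]]))
E
```

```text
39.92 [ 0.188  0.534 -0.713  1.585  0.371  1.155  1.461] [0.6037 0.1213 0.2059] [-0.1 -0.1 -1.1] 0.0614
xang -151.6 z in world [ 0.005  0.004 -1.   ] tilt fix rx,ry [0.001 0.006]
(array([314.3, 290.4,  85. ,   5.7]), array([0.4819, 0.2049, 0.018 ]))
None
[[351.12239828 233.34007344]
 [314.75809694 290.35903881]]
```

View pics/s2.png

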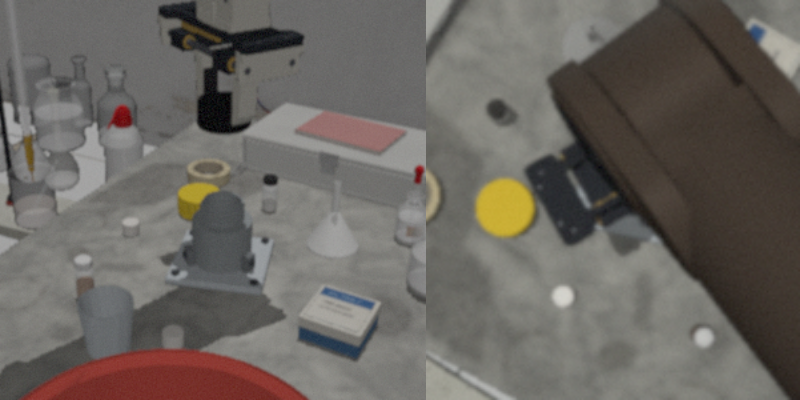

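Step 1 done: the cap is clear of the neck in the gripper at crop (223,110). The jar is open, disc A at crop-right (563,296) is unmoved, and disc B sits at about (310,351) in the side view. I'll lay the cap at a free spot near (0.40, 0.15).

```bash
python3 - <<'E'
from h import *
line([.40,.15,.16],.15,15)
s=cap('side'); print(ray(s,310,351,.009)); print(blob(s,[0,0,140],[179,60,255],(310,350),.016,rad=25))
E
```

```text
[11.1, 8.1, 3.1, 0, 0, 0.15, 0, 12.2, 6.4, 3.1, 0, 0, 0.15, 0, 13.0, 4.5, 3.1, 0, 0, 0.15, 0, 13.5, 2.5, 3.1, 0, 0, 0.15, 0, 13.8, 0.4, 3.1, 0, 0, 0.15, 0]
[13.7, -1.6, 3.1, 0, 0, 0.15, 0, 13.3, -3.6, 3.1, 0, 0, 0.15, 0, 12.6, -5.6, 3.1, 0, 0, 0.15, 0, 11.6, -7.4, 3.1, 0, 0, 0.15, 0, 10.4, -9.1, 3.1, 0, 0, 0.15, 0]
[8.9, -10.5, 3.1, 0, 0, 0.15, 0, 7.2, -11.7, 3.1, 0, 0, 0.15, 0, 5.4, -12.7, 3.1, 0, 0, 0.15, 0, 3.4, -13.3, 3.1, 0, 0, 0.15, 0, 1.4, -13.7, 3.1, 0, 0, 0.15, 0]
[ 0.54296425 -0.03019333  0.009     ]
None
```

Call:
{"op": "servo_tool", "data": {
  "plan": [11, 8, 0, 0, 0, 0.15, 255, 12, 6, 0, 0, 0, 0.15, 255, 13, 4.5, 0, 0, 0, 0.15, 255, 13.5, 2.5, 0, 0, 0, 0.15, 255, 14, 0.5, 0, 0, 0, 0.15, 255]
}}

```text
clock: 40.7
eef_pos: [0.5332, 0.1298, 0.2012]
ee_rot: [0.139, 0.99, 0.002, -0.0]
force: [-0.2, 0.7, -0.1]
finger_gap: 0.0617
```

Call:
{"op": "servo_tool", "data": {
  "plan": [14, -1.5, 0, 0, 0, 0.15, 255, 13, -3.5, 0, 0, 0, 0.15, 255, 12.5, -5.5, 3, 0, 0, 0.15, 255, 11.5, -7.5, 5, 0, 0, 0.15, 255, 10.5, -9, 5, 0, 0, 0.15, 255]
}}

```text
clock: 41.32
eef_pos: [0.461, 0.1411, 0.1849]
ee_rot: [0.503, 0.864, -0.001, -0.003]
force: [0.0, 0.9, -0.8]
finger_gap: 0.0613
```

Call:
{"op": "servo_tool", "data": {
  "plan": [9, -10.5, 10, 0, 0, 0.15, 255, 7, -11.5, 10, 0, 0, 0.15, 255, 5.5, -12.5, 10, 0, 0, 0.15, 255, 3.5, -13, 10, 0, 0, 0.15, 255, 1.5, -13.5, 10, 0, 0, 0.15, 255]
}}

```text
clock: 41.95
eef_pos: [0.3898, 0.1541, 0.1315]
ee_rot: [0.793, 0.61, -0.004, -0.003]
force: [0.4, -0.5, -0.8]
finger_gap: 0.0615
```

```bash
python3 - <<'E'
from h import *
st(); line([.40,.15,.02],0,5)
E
```

```text
41.95 [-0.237  0.252 -0.311  2.141  0.103  0.771 -0.873] [0.3898 0.1541 0.1315] [ 0.4 -0.5 -0.8] 0.0615
xang 75.12 z in world [-0.009 -0.    -1.   ] tilt fix rx,ry [-0.009  0.003]
[-0.3, 2.2, 22.3, 0, 0, 0, 0, -0.3, 2.2, 22.3, 0, 0, 0, 0, -0.3, 2.2, 22.3, 0, 0, 0, 0, -0.3, 2.2, 22.3, 0, 0, 0, 0, -0.3, 2.2, 22.3, 0, 0, 0, 0]
```

Call:
{"op": "servo_tool", "data": {
  "plan": [0, 2, 25, -0.009, 0.003, 0, 255, 0, 2, 25, 0, 0, 0, 255, 0, 2, 23, 0, 0, 0, 255, 0, 2, 20, 0, 0, 0, 255, 0, 2, 8, 0, 0, 0, 255]
}}

```text
clock: 42.58
eef_pos: [0.3964, 0.1509, 0.0258]
ee_rot: [0.793, 0.609, -0.001, -0.0]
force: [0.3, 0.1, -0.5]
finger_gap: 0.0618
```

```bash
python3 - <<'E'
from h import *
st()
E
```

```text
42.58 [-0.295  0.442 -0.246  2.236  0.224  0.489 -0.978] [0.3964 0.1509 0.0258] [ 0.3  0.1 -0.5] 0.0618
xang 75.09 z in world [-0.003 -0.001 -1.   ] tilt fix rx,ry [-0.002  0.002]
```

Call:
{"op": "servo_tool", "data": {
  "plan": [0, 0, 6, 0, 0, 0, 255, 0, 0, 4, 0, 0, 0, 255, 0, 0, 2, 0, 0, 0, 255, 0, 0, 1, 0, 0, 0, 255, 0, 0, 0, 0, 0, 0, 255]
}}

```text
clock: 43.2
eef_pos: [0.397, 0.1511, 0.013]
ee_rot: [0.793, 0.609, -0.001, -0.0]
force: [0.2, -0.4, -1.1]
finger_gap: 0.0619
```

```bash
python3 - <<'E'
from h import *
st()
E
```

```text
43.2 [-0.308  0.467 -0.232  2.245  0.24   0.453 -0.992] [0.397  0.1511 0.013 ] [ 0.2 -0.4 -1.1] 0.0619
xang 75.08 z in world [-0.001 -0.001 -1.   ] tilt fix rx,ry [-0.001  0.001]
```

Call:
{"op": "servo_tool", "data": {
  "plan": [0, 0, 0, 0, 0, 0, 0, 0, 0, 0, 0, 0, 0, 0, 0, 0, 0, 0, 0, 0, 0, 0, 0, -15, 0, 0, 0, 0, 0, 0, -25, 0, 0, 0, 0]
}}

```text
clock: 43.82
eef_pos: [0.3961, 0.1508, 0.053]
ee_rot: [0.793, 0.609, -0.002, -0.0]
force: [0.0, -0.4, 0.3]
finger_gap: 0.0919
```

Call:
{"op": "servo_tool", "data": {
  "plan": [0, 0, -30, 0, 0, 0, 0, 0, 0, -30, 0, 0, 0, 0, 0, 0, -20, 0, 0, 0, 0, 0, 0, 0, 0, 0, 0, 120, 0, 0, 0, 0, 0, 0, 120]
}}

```text
clock: 44.45
eef_pos: [0.3965, 0.1509, 0.1364]
ee_rot: [0.793, 0.609, -0.001, -0.0]
force: [0.2, -0.6, 0.1]
finger_gap: 0.0763
```

```bash
python3 - <<'E'
from h import *
st(); t=cap('top'); s=cap('side','s3')
print('cap',blob(t,[0,0,0],[179,255,50],proj(t,[.397,.151,.03])[0],.03,rad=20))
print('capS',blob(s,[0,0,0],[179,255,50],proj(s,[.397,.151,.015])[0],.015,rad=25))
print('A',blob(t,[0,0,140],[179,60,255],(314,290),.018,rad=30),'B',blob(t,[0,0,140],[179,60,255],proj(t,[.543,-.030,.018])[0],.018,rad=40))
print('BS',blob(s,[0,0,110],[179,50,255],(310,350),.009,rad=25))
cv2.imwrite('pics/m3.png',np.hstack([cv2.resize(t['pixels'][190:340,280:460],(440,366)),cv2.resize(s['pixels'][230:380,200:350],(360,366))]))
E
```

```text
44.45 [-0.22   0.249 -0.319  2.129  0.11   0.781 -0.868] [0.3965 0.1509 0.1364] [ 0.2 -0.6  0.1] 0.0763
xang 75.09 z in world [-0.002 -0.001 -1.   ] tilt fix rx,ry [-0.001  0.002]
cap None
capS (array([226.7, 282.7, 856. ,  18.9]), array([0.3955, 0.1519, 0.015 ]))
A (array([314.4, 290.4,  80. ,   5.6]), array([0.482 , 0.2047, 0.018 ])) B (array([420.5, 260.6,  75. ,   5.3]), array([ 0.5435, -0.0342,  0.018 ]))
BS None
```

View pics/m3.png

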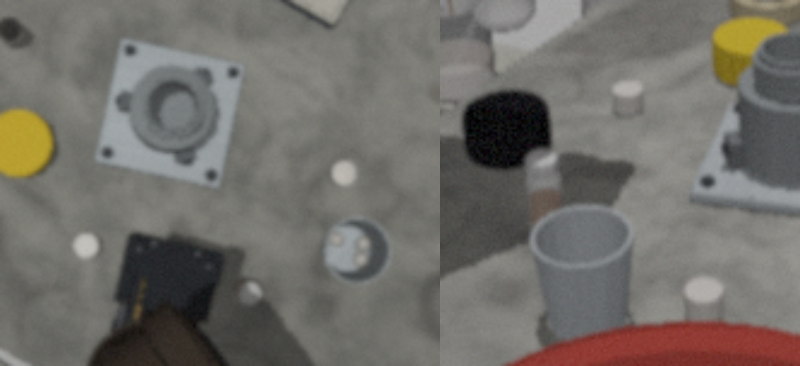

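Cap lies flat at (0.396,0.152): step 2 done. A is at (0.482,0.2047), and B, moved, at about (0.5435,-0.034). Going for disc A.

```bash
python3 - <<'E'
from h import *
line([.482,.2047,.05],-.18,10)
E
```

```text
[7.4, 6.9, 8.6, 0, 0, -0.18, 0, 6.0, 8.1, 8.6, 0, 0, -0.18, 0, 4.5, 9.1, 8.6, 0, 0, -0.18, 0, 2.8, 9.7, 8.6, 0, 0, -0.18, 0, 1.0, 10.1, 8.6, 0, 0, -0.18, 0]
[-0.8, 10.1, 8.6, 0, 0, -0.18, 0, -2.6, 9.8, 8.6, 0, 0, -0.18, 0, -4.3, 9.1, 8.6, 0, 0, -0.18, 0, -5.9, 8.2, 8.6, 0, 0, -0.18, 0, -7.2, 7.0, 8.6, 0, 0, -0.18, 0]
```

Call:
{"op": "servo_tool", "data": {
  "plan": [7.5, 7, 5, 0, 0, -0.18, 120, 6, 8, 5, 0, 0, -0.18, 120, 4.5, 9, 8, 0, 0, -0.18, 120, 3, 9.5, 8, 0, 0, -0.18, 120, 1, 10, 8, 0, 0, -0.18, 120]
}}

```text
clock: 45.18
eef_pos: [0.437, 0.1782, 0.0973]
ee_rot: [0.436, 0.9, -0.004, -0.003]
force: [-0.1, 0.3, 0.5]
finger_gap: 0.0487
```

Call:
{"op": "servo_tool", "data": {
  "plan": [-1, 10, 8, 0, 0, -0.18, 120, -2.5, 10, 8, 0, 0, -0.18, 120, -4.5, 9, 8, 0, 0, -0.18, 120, -6, 8, 8, 0, 0, -0.18, 120, -7, 7, 8, 0, 0, -0.18, 120]
}}

```text
clock: 45.8
eef_pos: [0.4767, 0.2064, 0.0503]
ee_rot: [-0.014, 1.0, -0.002, -0.009]
force: [-0.2, 0.1, 0.6]
finger_gap: 0.0486
```

```bash
python3 - <<'E'
from h import *
st(); line([.482,.2047,.004],0,3)
t=cap('top'); print('A',blob(t,[0,0,140],[179,60,255],(314,290),.018,rad=30))
E
```

```text
45.8 [-0.026  0.594 -0.668  1.958  0.506  0.781  0.614] [0.4767 0.2064 0.0503] [-0.2  0.1  0.6] 0.0486
xang -178.36 z in world [-0.017 -0.005 -1.   ] tilt fix rx,ry [-0.004 -0.017]
[-1.8, -0.6, 15.4, 0, 0, 0, 0, -1.8, -0.6, 15.4, 0, 0, 0, 0, -1.8, -0.6, 15.4, 0, 0, 0, 0]
A None
```

Call:
{"op": "servo_tool", "data": {
  "plan": [-3, -1, 16, -0.004, -0.017, 0, 120, -2, -1, 16, 0, 0, 0, 120, -0.5, 0, 10, 0, 0, 0, 120, 0, 0, 3, 0, 0, 0, 120, 0, 0, 0, 0, 0, 0, 120],
  "grip_force": 20
}}

```text
clock: 46.48
eef_pos: [0.4812, 0.2045, 0.0005]
ee_rot: [-0.015, 1.0, -0.0, -0.003]
force: [0.0, 0.1, 0.6]
finger_gap: 0.0486
```

```bash
python3 - <<'E'
from h import *
st(); line([.482,.2047,.004],0,1)
E
```

```text
46.48 [-0.069  0.661 -0.603  1.993  0.59   0.672  0.55 ] [0.4812 0.2045 0.0005] [0.  0.1 0.6] 0.0486
xang -178.3 z in world [-0.005 -0.    -1.   ] tilt fix rx,ry [-0.    -0.005]
[-0.8, 0.2, -3.5, 0, 0, 0, 0]
```

Call:
{"op": "servo_tool", "data": {
  "plan": [-1, 0, -3, 0, 0, 0, 120, 0, 0, 0, 0, 0, 0, 255, 0, 0, 0, 0, 0, 0, 255, 0, 0, 0, 0, 0, 0, 255, 0, 0, 0, 0, 0, 0, 255]
}}

```text
clock: 47.1
eef_pos: [0.483, 0.2049, 0.005]
ee_rot: [-0.015, 1.0, 0.0, -0.002]
force: [0.7, 0.5, -1.4]
finger_gap: 0.0234
```

Call:
{"op": "servo_tool", "data": {
  "plan": [0, 0, -20, 0, 0, 0, 255, 0, 0, -30, 0, 0, 0, 255, 0, 0, -35, 0, 0, 0, 255, 0, 0, -35, 0, 0, 0, 255, 0, 0, -10, 0, 0, 0, 255]
}}

```text
clock: 47.72
eef_pos: [0.4821, 0.2044, 0.1373]
ee_rot: [-0.015, 1.0, -0.0, -0.003]
force: [-0.4, 0.0, -0.6]
finger_gap: 0.0232
```

```bash
python3 - <<'E'
from h import *
st(); line([.6025,.1228,.125],0,5)
E
```

```text
47.73 [ 0.05   0.483 -0.749  1.877  0.397  0.943  0.719] [0.4821 0.2044 0.1373] [-0.4  0.  -0.6] 0.0232
xang -178.29 z in world [-0.007 -0.001 -1.   ] tilt fix rx,ry [-0.001 -0.007]
[-23.6, -17.0, 2.5, 0, 0, 0, 0, -23.6, -17.0, 2.5, 0, 0, 0, 0, -23.6, -17.0, 2.5, 0, 0, 0, 0, -23.6, -17.0, 2.5, 0, 0, 0, 0, -23.6, -17.0, 2.5, 0, 0, 0, 0]
```

Call:
{"op": "servo_tool", "data": {
  "plan": [-23.5, -17, 0, 0, -0.007, 0, 255, -23.5, -17, 0, 0, 0, 0, 255, -23.5, -17, 0, 0, 0, 0, 255, -23.5, -17, 0, 0, 0, 0, 255, -23.5, -17, 0, 0, 0, 0, 255]
}}

```text
clock: 48.35
eef_pos: [0.6026, 0.1215, 0.1344]
ee_rot: [-0.017, 1.0, -0.001, -0.001]
force: [-0.3, 0.1, -0.9]
finger_gap: 0.0235
```

```bash
python3 - <<'E'
from h import *
st(); line([.6025,.1228,.108],0,3)
E
```

```text
48.35 [ 0.171  0.608 -0.695  1.661  0.44   1.038  0.94 ] [0.6026 0.1215 0.1344] [-0.3  0.1 -0.9] 0.0235
xang -178.03 z in world [-0.003 -0.002 -1.   ] tilt fix rx,ry [-0.002 -0.003]
[0.0, 0.4, 8.8, 0, 0, 0, 0, 0.0, 0.4, 8.8, 0, 0, 0, 0, 0.0, 0.4, 8.8, 0, 0, 0, 0]
```

Call:
{"op": "servo_tool", "data": {
  "plan": [0, 1, 10, 0, 0, 0, 255, 0, 0, 10, 0, 0, 0, 255, 0, 0, 6, 0, 0, 0, 255, 0, 0, 0, 0, 0, 0, 255, 0, 0, 0, 0, 0, 0, 120]
}}

```text
clock: 48.98
eef_pos: [0.6007, 0.1219, 0.104]
ee_rot: [-0.017, 1.0, -0.002, -0.004]
force: [0.2, 0.2, 0.3]
finger_gap: 0.0294
```

Call:
{"op": "servo_tool", "data": {
  "plan": [0, 0, 0, 0, 0, 0, 120, 0, 0, 0, 0, 0, 0, 120, 0, 0, -15, 0, 0, 0, 120, 0, 0, -20, 0, 0, 0, 120, 0, 0, -20, 0, 0, 0, 120]
}}

```text
clock: 49.6
eef_pos: [0.6009, 0.1225, 0.1625]
ee_rot: [-0.017, 1.0, -0.002, -0.004]
force: [0.7, -0.3, 0.1]
finger_gap: 0.0487
```

```bash
python3 - <<'E'
from h import *
st(); line([.5435,-.035,.10],0,10)
t=cap('top');print('B',blob(t,[0,0,140],[179,60,255],(420,260),.018,rad=40))
E
```

```text
49.6 [ 0.179  0.581 -0.71   1.631  0.415  1.094  0.959] [0.6009 0.1225 0.1625] [ 0.7 -0.3  0.1] 0.0487
xang -178.0 z in world [-0.007 -0.003 -1.   ] tilt fix rx,ry [-0.003 -0.007]
[6.3, -15.5, 6.2, 0, 0, 0, 0, 6.3, -15.5, 6.2, 0, 0, 0, 0, 6.3, -15.5, 6.2, 0, 0, 0, 0, 6.3, -15.5, 6.2, 0, 0, 0, 0, 6.3, -15.5, 6.2, 0, 0, 0, 0]
[6.3, -15.5, 6.2, 0, 0, 0, 0, 6.3, -15.5, 6.2, 0, 0, 0, 0, 6.3, -15.5, 6.2, 0, 0, 0, 0, 6.3, -15.5, 6.2, 0, 0, 0, 0, 6.3, -15.5, 6.2, 0, 0, 0, 0]
B None
```

Call:
{"op": "servo_tool", "data": {
  "plan": [12, -31, 6, -0.003, -0.007, 0, 120, 12, -31, 10, 0, 0, 0, 120, 12, -31, 12, 0, 0, 0, 120, 12, -31, 15, 0, 0, 0, 120, 12, -31, 15, 0, 0, 0, 120]
}}

```text
clock: 50.28
eef_pos: [0.5509, -0.0334, 0.1123]
ee_rot: [-0.02, 1.0, 0.002, 0.008]
force: [0.1, -0.6, 0.3]
finger_gap: 0.0484
```

```bash
python3 - <<'E'
from h import *
st(); line([.5435,-.034,.05],0,1)
s=cap('side');w=cap('wrist')
print(proj(w,[.5435,-.034,.018]))
cv2.imwrite('pics/m4.png',np.hstack([cv2.resize(s['pixels'][230:400,200:370],(400,400)),cv2.resize(w['pixels'],(400,300))[:300] if 0 else cv2.copyMakeBorder(cv2.resize(w['pixels'],(400,300)),0,100,0,0,cv2.BORDER_CONSTANT)]))
E
```

```text
50.27 [ 0.473  0.537 -0.707  1.856  0.439  0.892  1.17 ] [ 0.5509 -0.0334  0.1123] [ 0.1 -0.6  0.3] 0.0484
xang -177.72 z in world [ 0.016  0.004 -1.   ] tilt fix rx,ry [0.003 0.016]
[7.4, -0.3, 62.3, 0, 0, 0, 0]
[[328.83243902 238.96121993]]
```

View pics/m4.png

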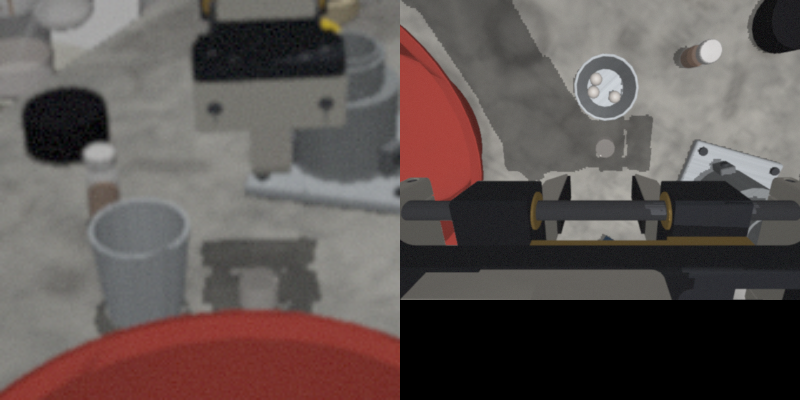

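Disc B lies in the gripper's shadow at wrist (328,237), exactly where predicted. Descend to it.

Call:
{"op": "servo_tool", "data": {
  "plan": [4, 0, 30, 0.003, 0.016, 0, 120, 3, 0, 30, 0, 0, 0, 120, 1, 0, 25, 0, 0, 0, 120, 0, 0, 14, 0, 0, 0, 120, 0, 0, 5, 0, 0, 0, 120]
}}

```text
clock: 51.0
eef_pos: [0.5457, -0.0362, 0.0086]
ee_rot: [-0.017, 1.0, -0.001, 0.002]
force: [0.6, 0.8, -0.2]
finger_gap: 0.0487
```

```bash
python3 - <<'E'
from h import *
st(); line([.5435,-.034,.004],0,1)
E
```

```text
51.0 [ 0.393  0.669 -0.601  1.938  0.574  0.707  1.047] [ 0.5457 -0.0362  0.0086] [ 0.6  0.8 -0.2] 0.0487
xang -178.09 z in world [ 0.003 -0.002 -1.   ] tilt fix rx,ry [-0.002  0.003]
[2.1, 2.3, 4.6, 0, 0, 0, 0]
```

Call:
{"op": "servo_tool", "data": {
  "plan": [2, 2, 4, 0, 0, 0, 120, 0, 0, 0, 0, 0, 0, 255, 0, 0, 0, 0, 0, 0, 255, 0, 0, 0, 0, 0, 0, 255, 0, 0, 0, 0, 0, 0, 255]
}}

```text
clock: 51.62
eef_pos: [0.5453, -0.0338, 0.0067]
ee_rot: [-0.017, 1.0, -0.001, 0.004]
force: [0.3, -0.1, 0.4]
finger_gap: 0.0232
```

Call:
{"op": "servo_tool", "data": {
  "plan": [0, 0, -20, 0, 0, 0, 255, 0, 0, -30, 0, 0, 0, 255, 0, 0, -35, 0, 0, 0, 255, 0, 0, -35, 0, 0, 0, 255, 0, 0, -10, 0, 0, 0, 255]
}}

```text
clock: 52.25
eef_pos: [0.5433, -0.0337, 0.1396]
ee_rot: [-0.017, 1.0, -0.001, 0.002]
force: [0.4, 0.4, -0.4]
finger_gap: 0.023
```

```bash
python3 - <<'E'
from h import *
st(); line([.6025,.1228,.13],0,5)
E
```

```text
52.25 [ 0.49   0.5   -0.728  1.837  0.405  0.954  1.188] [ 0.5433 -0.0337  0.1396] [ 0.4  0.4 -0.4] 0.023
xang -178.09 z in world [ 0.004 -0.002 -1.   ] tilt fix rx,ry [-0.002  0.004]
[-12.9, 30.9, 1.9, 0, 0, 0, 0, -12.9, 30.9, 1.9, 0, 0, 0, 0, -12.9, 30.9, 1.9, 0, 0, 0, 0, -12.9, 30.9, 1.9, 0, 0, 0, 0, -12.9, 30.9, 1.9, 0, 0, 0, 0]
```

Call:
{"op": "servo_tool", "data": {
  "plan": [-13, 31, 0, -0.002, 0.004, 0, 255, -13, 31, 0, 0, 0, 0, 255, -13, 31, 0, 0, 0, 0, 255, -13, 31, 0, 0, 0, 0, 255, -13, 31, 0, 0, 0, 0, 255]
}}

```text
clock: 52.88
eef_pos: [0.6038, 0.1216, 0.1359]
ee_rot: [-0.013, 1.0, -0.002, -0.002]
force: [0.5, 0.2, -0.2]
finger_gap: 0.0231
```

```bash
python3 - <<'E'
from h import *
st(); line([.6025,.1228,.108],0,1)
E
```

```text
52.88 [ 0.17   0.609 -0.695  1.656  0.441  1.044  0.93 ] [0.6038 0.1216 0.1359] [ 0.5  0.2 -0.2] 0.0231
xang -178.55 z in world [-0.003 -0.005 -1.   ] tilt fix rx,ry [-0.005 -0.004]
[1.3, 1.3, 27.9, 0, 0, 0, 0]
```

Call:
{"op": "servo_tool", "data": {
  "plan": [1, 1, 10, 0, 0, 0, 255, 0, 0, 10, 0, 0, 0, 255, 0, 0, 5, 0, 0, 0, 255, 0, 0, 0, 0, 0, 0, 255, 0, 0, 0, 0, 0, 0, 120]
}}

```text
clock: 53.5
eef_pos: [0.6011, 0.1215, 0.1068]
ee_rot: [-0.013, 1.0, -0.003, -0.004]
force: [0.2, 0.2, 0.0]
finger_gap: 0.0294
```

Call:
{"op": "servo_tool", "data": {
  "plan": [0, 0, 0, 0, 0, 0, 120, 0, 0, 0, 0, 0, 0, 120, 0, 0, -20, 0, 0, 0, 0, 10, -10, -40, 0, 0, 0.18, 0, 20, -20, -40, 0, 0, 0.18, 0]
}}

```text
clock: 54.12
eef_pos: [0.5687, 0.0955, 0.2106]
ee_rot: [0.17, 0.985, -0.003, -0.004]
force: [0.4, -1.1, 0.6]
finger_gap: 0.074
```

Call:
{"op": "servo_tool", "data": {
  "plan": [0, -25, -30, 0, 0, 0.18, 0, 0, -25, -20, 0, 0, 0.18, 0, 0, -15, 0, 0, 0, 0.18, 0, 0, 0, 0, 0, 0, 0.18, 0, 0, 0, 0, 0, 0, 0.18, 0]
}}

```text
clock: 54.75
eef_pos: [0.5383, 0.0397, 0.2757]
ee_rot: [0.593, 0.805, 0.001, 0.003]
force: [-0.9, 0.0, -0.4]
finger_gap: 0.0917
```

```bash
python3 - <<'E'
from h import *
import pickle
st(); t=cap('top','t5'); w=cap('wrist','w5')
T0=pickle.load(open('top0.pkl','rb'))
for n,c,r in (('top0',T0,(11,17)),('top',t,(11,17)),('wrist',w,(24,60))):
    u,v=proj(c,[.475,-.035,.06])[0]; print(n,u,v)
    if not(40<u<600 and 40<v<440): continue
    k=int(r[1]*2.2); x0,y0=int(u-k),int(v-k); g=cv2.medianBlur(cv2.cvtColor(c['pixels'],cv2.COLOR_BGR2GRAY),3)[max(y0,0):y0+2*k,max(x0,0):x0+2*k]
    g=cv2.resize(g,None,fx=4,fy=4,interpolation=cv2.INTER_CUBIC)
    h=cv2.HoughCircles(g,cv2.HOUGH_GRADIENT,1,40,param1=80,param2=15,minRadius=r[0]*4,maxRadius=r[1]*4)
    if h is not None:
        for q in h[0][:3]:
            uu,vv=q[0]/4+max(x0,0),q[1]/4+max(y0,0); print('  ',uu.round(1),vv.round(1),q[2]/4,ray(c,uu,vv,.06).round(4))
cv2.imwrite('pics/m5.png',np.hstack([cv2.resize(t['pixels'][190:340,300:480],(440,366)),cv2.resize(w['pixels'],(360,270),)[:, :] if 0 else cv2.copyMakeBorder(cv2.resize(w['pixels'],(360,270)),0,96,0,0,cv2.BORDER_CONSTANT)]))
E
```

```text
54.75 [ 0.2    0.299 -0.483  1.683  0.152  1.191 -0.02 ] [0.5383 0.0397 0.2757] [-0.9  0.  -0.4] 0.0917
xang 107.22 z in world [ 0.006 -0.002 -1.   ] tilt fix rx,ry [0.005 0.003]
top0 425.1366847317259 291.89529508194
top 425.1366847317259 291.89529508194
wrist 249.21830068408707 258.9803344032401
   236.4 382.1 35.75 [ 0.4976 -0.2024  0.06  ]
```

View pics/m5.png

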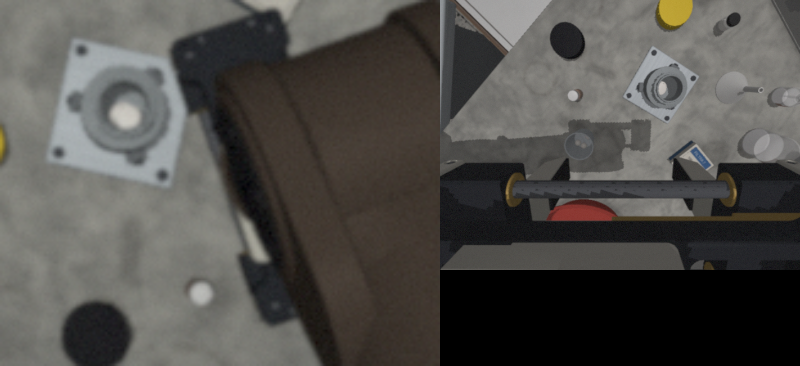

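Both discs show inside the jar, at crop (125,112). Next I'll fix the cup's position from rim centres: top (426,292.6), side (259.5,326.7), wrist about (246,258).

```bash
python3 - <<'E'
from h import *
import pickle
T0=pickle.load(open('top0.pkl','rb'));S0=pickle.load(open('side0.pkl','rb')); w=cap('wrist')
print(ray(T0,426,292.6,.06),ray(S0,259.5,326.7,.06),ray(w,246,258,.06))
o=ctrl.get_obs(); M=R.from_quat(o['ee_rot']).as_matrix()
# target tool: x axis heading +y, tilted 40deg so z points down and -y
a=np.radians(40); z=np.array([0,-np.sin(a),-np.cos(a)]); y=np.array([1.,0,0]); x=np.cross(y,z); T=np.array([x,y,z]).T
print('target rot from now (tool rotvec)',R.from_matrix(M.T@T).as_rotvec().round(3), T.round(2))
E
```

```text
[ 0.47345428 -0.03679896  0.06      ] [ 0.47394148 -0.03915714  0.06      ] [ 0.47215696 -0.0356744   0.06      ]
target rot from now (tool rotvec) [ 0.113 -0.689  0.296] [[ 0.    1.    0.  ]
 [ 0.77  0.   -0.64]
 [-0.64  0.   -0.77]]
```

```bash
cat >> h.py <<'E'
def traj(p,T,n,c=0,p0=None,T0=None,show=True):
    """rows for a straight line + constant turn from now (or p0,T0) to p,T"""
    o=ctrl.get_obs(); p0=o['eef_pos'] if p0 is None else p0; M=R.from_quat(o['ee_rot']).as_matrix() if T0 is None else T0
    rv=R.from_matrix(M.T@T).as_rotvec()/n; d=(np.array(p)-p0)*1000/n; out=[]
    for i in range(n):
        Mi=M@R.from_rotvec(rv*i).as_matrix()
        out.append([float(round(v,1)) for v in Mi.T@d]+[float(round(v,3)) for v in rv]+[c])
    for i in range(0,n,5): print(sum(out[i:i+5],[]))
def tool(tilt,hd=90):
    """tool x heading hd deg, tool z tilted from down by tilt deg towards tool x heading"""
    h=np.radians(hd); a=np.radians(tilt); u=np.array([np.cos(h),np.sin(h),0]); z=u*np.sin(a)-np.array([0,0,np.cos(a)]); y=np.array([np.sin(h),-np.cos(h),0]); return np.array([np.cross(y,z),y,z]).T
E
python3 - <<'E'
from h import *
print(tool(-40).round(2)); st(); traj([.4735,.0151,.102],tool(-40),10)
E
```

```text
[[ 0.    1.   -0.  ]
 [ 0.77 -0.   -0.64]
 [-0.64  0.   -0.77]]
54.9 [ 0.2    0.3   -0.484  1.683  0.153  1.19  -0.012] [0.5383 0.0398 0.2751] [ 0.1  0.4 -0.3] 0.0915
xang 107.77 z in world [ 0.005 -0.002 -1.   ] tilt fix rx,ry [0.004 0.004]
[-0.3, -7.0, 17.3, 0.011, -0.069, 0.03, 0, 0.7, -6.8, 17.3, 0.011, -0.069, 0.03, 0, 1.7, -6.7, 17.3, 0.011, -0.069, 0.03, 0, 2.7, -6.5, 17.3, 0.011, -0.069, 0.03, 0, 3.7, -6.4, 17.1, 0.011, -0.069, 0.03, 0]
[4.7, -6.4, 16.9, 0.011, -0.069, 0.03, 0, 5.6, -6.3, 16.6, 0.011, -0.069, 0.03, 0, 6.6, -6.3, 16.3, 0.011, -0.069, 0.03, 0, 7.5, -6.3, 15.9, 0.011, -0.069, 0.03, 0, 8.4, -6.4, 15.4, 0.011, -0.069, 0.03, 0]
```

Call:
{"op": "servo_tool", "data": {
  "plan": [0, -7, 15, 0.011, -0.069, 0.03, 0, 1, -7, 15, 0.011, -0.069, 0.03, 0, 2, -6.5, 15, 0.011, -0.069, 0.03, 0, 3, -6.5, 15, 0.011, -0.069, 0.03, 0, 4, -6.5, 15, 0.011, -0.069, 0.03, 0],
  "grip_force": 30
}}

```text
clock: 55.52
eef_pos: [0.5069, 0.03, 0.2017]
ee_rot: [0.632, 0.754, -0.123, 0.13]
force: [-1.2, 1.0, -0.5]
finger_gap: 0.092
```

Call:
{"op": "servo_tool", "data": {
  "plan": [5, -6.5, 15, 0.011, -0.069, 0.03, 0, 5.5, -6.5, 15, 0.011, -0.069, 0.03, 0, 6.5, -6.5, 15, 0.011, -0.069, 0.03, 0, 7.5, -6.5, 15, 0.011, -0.069, 0.03, 0, 8.5, -6.5, 15, 0.011, -0.069, 0.03, 0]
}}

```text
clock: 56.15
eef_pos: [0.4749, 0.0214, 0.1206]
ee_rot: [0.651, 0.674, -0.242, 0.252]
force: [0.8, -0.4, -0.4]
finger_gap: 0.0917
```

```bash
python3 - <<'E'
from h import *
o,M=st(); print(M.round(2)); traj([.4735,.0151,.102],tool(-40),2)
t=cap('top');s=cap('side'); w=cap('wrist')
cv2.imwrite('pics/m6.png',np.hstack([cv2.resize(s['pixels'][150:390,160:400],(400,400)),cv2.copyMakeBorder(cv2.resize(w['pixels'],(400,300)),0,100,0,0,cv2.BORDER_CONSTANT)]))
E
```

```text
56.15 [-0.388  0.563 -0.311  1.97   0.754  1.257 -1.133] [0.4749 0.0214 0.1206] [ 0.8 -0.4 -0.4] 0.0917
xang 91.98 z in world [ 0.025 -0.655 -0.755] tilt fix rx,ry [0.002 0.655]
[[-0.03  1.    0.03]
 [ 0.76  0.04 -0.65]
 [-0.66  0.   -0.76]]
[3.7, -0.8, 9.1, 0.013, 0.008, 0.013, 0, 3.7, -0.8, 9.1, 0.013, 0.008, 0.013, 0]
```

View pics/m6.png

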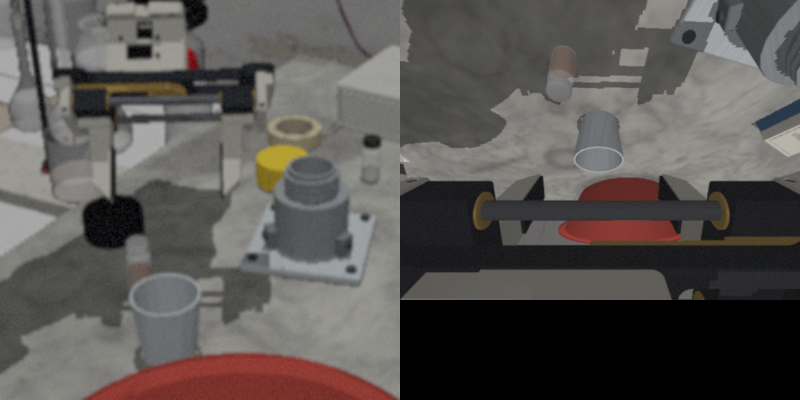

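The cup at wrist-crop (599,140) is centred between the fingers, and the vial is clear of them. Descend along the tool axis.

```bash
python3 - <<'E'
from h import *
traj([.4735,-.0492,.0254],tool(-40),8)
E
```

```text
[1.0, -0.4, 14.7, 0.003, 0.002, 0.004, 0, 1.0, -0.4, 14.7, 0.003, 0.002, 0.004, 0, 1.0, -0.4, 14.7, 0.003, 0.002, 0.004, 0, 1.0, -0.3, 14.7, 0.003, 0.002, 0.004, 0, 0.9, -0.3, 14.7, 0.003, 0.002, 0.004, 0]
[0.9, -0.2, 14.7, 0.003, 0.002, 0.004, 0, 0.9, -0.2, 14.7, 0.003, 0.002, 0.004, 0, 0.8, -0.2, 14.7, 0.003, 0.002, 0.004, 0]
```

Call:
{"op": "servo_tool", "data": {
  "plan": [4, -1, 14, 0.01, 0.005, 0.012, 0, 3, -0.5, 14, 0.01, 0.005, 0.012, 0, 1, 0, 14, 0, 0, 0, 0, 0, 0, 14, 0, 0, 0, 0, 0, 0, 14, 0, 0, 0, 0]
}}

```text
clock: 56.92
eef_pos: [0.4754, -0.0211, 0.0602]
ee_rot: [0.663, 0.666, -0.24, 0.243]
force: [0.7, -0.7, 0.8]
finger_gap: 0.0915
```

```bash
python3 - <<'E'
from h import *
st(); traj([.4735,-.0492,.0254],tool(-40),3)
E
```

```text
56.92 [-0.334  0.639 -0.27   2.033  0.829  1.12  -1.201] [ 0.4754 -0.0211  0.0602] [ 0.7 -0.7  0.8] 0.0915
xang 90.14 z in world [ 0.004 -0.642 -0.767] tilt fix rx,ry [0.002 0.642]
[0.3, -0.7, 14.9, 0.001, -0.0, 0.001, 0, 0.3, -0.7, 14.9, 0.001, -0.0, 0.001, 0, 0.3, -0.6, 14.9, 0.001, -0.0, 0.001, 0]
```

Call:
{"op": "servo_tool", "data": {
  "plan": [0.5, -1, 15, 0, 0, 0, 0, 0.5, -1, 15, 0, 0, 0, 0, 0, -1, 13, 0, 0, 0, 0, 0, 0, 0, 0, 0, 0, 0, 0, 0, 0, 0, 0, 0, 0]
}}

```text
clock: 57.55
eef_pos: [0.4716, -0.0508, 0.0234]
ee_rot: [0.663, 0.666, -0.241, 0.242]
force: [-1.5, -0.6, 0.3]
finger_gap: 0.0915
```

```bash
python3 - <<'E'
from h import *
st(); traj([.4735,-.0492,.0254],tool(-40),1)
E
```

```text
57.55 [-0.308  0.691 -0.238  2.08   0.904  1.036 -1.258] [ 0.4716 -0.0508  0.0234] [-1.5 -0.6  0.3] 0.0915
xang 90.21 z in world [ 0.002 -0.643 -0.766] tilt fix rx,ry [-0.     0.643]
[-0.0, 1.9, -2.6, 0.002, -0.0, 0.003, 0]
```

Call:
{"op": "servo_tool", "data": {
  "plan": [0, 2, -2, 0, 0, 0, 60, 0, 0, 0, 0, 0, 0, 255, 0, 0, 0, 0, 0, 0, 255, 0, 0, 0, 0, 0, 0, 255, 0, 0, 0, 0, 0, 0, 255]
}}

```text
clock: 58.18
eef_pos: [0.4745, -0.0482, 0.0258]
ee_rot: [0.663, 0.666, -0.24, 0.243]
force: [-0.4, -0.3, -0.4]
finger_gap: 0.0573
```

Call:
{"op": "servo_tool", "data": {
  "plan": [0, 0, 0, 0, 0, 0, 255, 0, 0, 0, 0, 0, 0, 255, -6.5, 0, -7.5, 0, 0, 0, 255, -6.5, 0, -7.5, 0, 0, 0, 255, -6.5, 0, -7.5, 0, 0, 0, 255]
}}

```text
clock: 58.8
eef_pos: [0.4741, -0.0487, 0.057]
ee_rot: [0.663, 0.666, -0.241, 0.242]
force: [-0.2, -0.2, -1.8]
finger_gap: 0.0573
```

```bash
python3 - <<'E'
from h import *
st(); s=cap('side'); w=cap('wrist'); 
cv2.imwrite('pics/m7.png',np.hstack([cv2.resize(s['pixels'][220:400,180:360],(400,400)),cv2.copyMakeBorder(cv2.resize(w['pixels'],(400,300)),0,100,0,0,cv2.BORDER_CONSTANT)]))
E
```

```text
58.8 [-0.298  0.631 -0.253  2.064  0.862  1.084 -1.192] [ 0.4741 -0.0487  0.057 ] [-0.2 -0.2 -1.8] 0.0573
xang 90.26 z in world [ 0.004 -0.642 -0.767] tilt fix rx,ry [0.001 0.642]
```

View pics/m7.png

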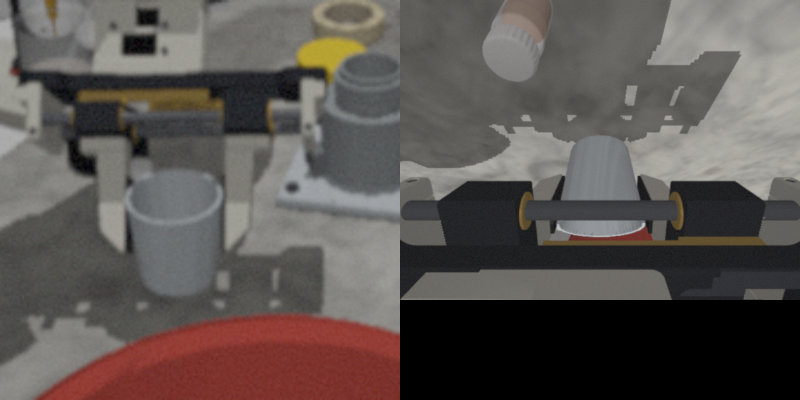

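Cup is held upright, 57 mm gap, balls inside. I'll write the pour-pose helper: low lip held over the mouth while tipping about the jaw axis.

```bash
cat >> h.py <<'E'
def pour(th,L):
    """TCP pose with the cup tipped th deg and its low lip at L"""
    T=tool(-40+th); return np.array(L)-T@np.array([-.0356,0,-.0147]),T
E
python3 - <<'E'
from h import *
J=np.array([.6025,.1228]); L=lambda z,dy=.008:[J[0],J[1]+dy,z]
p,T=pour(0,L(.19)); print(p); o=ctrl.get_obs(); e=o['eef_pos']
traj([e[0],e[1],p[2]],T,5,255); traj(p,T,10,255,p0=np.array([e[0],e[1],p[2]]),T0=T)
E
```

```text
[0.6025     0.1486222  0.15585591]
[-12.6, 0.0, -15.1, 0.001, -0.0, 0.0, 255, -12.6, 0.0, -15.1, 0.001, -0.0, 0.0, 255, -12.6, 0.0, -15.1, 0.001, -0.0, 0.0, 255, -12.6, 0.0, -15.1, 0.001, -0.0, 0.0, 255, -12.7, 0.0, -15.1, 0.001, -0.0, 0.0, 255]
[15.1, 12.8, -12.7, 0.0, 0.0, 0.0, 255, 15.1, 12.8, -12.7, 0.0, 0.0, 0.0, 255, 15.1, 12.8, -12.7, 0.0, 0.0, 0.0, 255, 15.1, 12.8, -12.7, 0.0, 0.0, 0.0, 255, 15.1, 12.8, -12.7, 0.0, 0.0, 0.0, 255]
[15.1, 12.8, -12.7, 0.0, 0.0, 0.0, 255, 15.1, 12.8, -12.7, 0.0, 0.0, 0.0, 255, 15.1, 12.8, -12.7, 0.0, 0.0, 0.0, 255, 15.1, 12.8, -12.7, 0.0, 0.0, 0.0, 255, 15.1, 12.8, -12.7, 0.0, 0.0, 0.0, 255]
```

Call:
{"op": "servo_tool", "data": {
  "plan": [-12.5, 0, -15, 0, 0, 0, 255, -12.5, 0, -15, 0, 0, 0, 255, -12.5, 0, -15, 0, 0, 0, 255, -12.5, 0, -15, 0, 0, 0, 255, -12.5, 0, -15, 0, 0, 0, 255]
}}

```text
clock: 59.52
eef_pos: [0.4733, -0.0487, 0.1613]
ee_rot: [0.663, 0.666, -0.241, 0.242]
force: [0.6, -0.3, -0.3]
finger_gap: 0.0571
```

Call:
{"op": "servo_tool", "data": {
  "plan": [15, 13, -13, 0, 0, 0, 255, 15, 13, -13, 0, 0, 0, 255, 15, 13, -13, 0, 0, 0, 255, 15, 13, -13, 0, 0, 0, 255, 15, 13, -13, 0, 0, 0, 255]
}}

```text
clock: 60.15
eef_pos: [0.5381, 0.0515, 0.1709]
ee_rot: [0.665, 0.665, -0.24, 0.242]
force: [0.9, -0.4, -0.8]
finger_gap: 0.0572
```

```bash
python3 - <<'E'
from h import *
st(); p,T=pour(0,[.6025,.1308,.19]); traj(p,T,5,255)
E
```

```text
60.15 [-0.377  0.577 -0.297  1.745  0.702  1.399 -0.992] [0.5381 0.0515 0.1709] [ 0.9 -0.4 -0.8] 0.0572
xang 89.96 z in world [ 0.003 -0.641 -0.767] tilt fix rx,ry [0.003 0.641]
[16.8, 12.9, -10.1, 0.001, -0.0, -0.0, 255, 16.8, 12.9, -10.1, 0.001, -0.0, -0.0, 255, 16.8, 12.9, -10.1, 0.001, -0.0, -0.0, 255, 16.8, 12.9, -10.2, 0.001, -0.0, -0.0, 255, 16.8, 12.9, -10.2, 0.001, -0.0, -0.0, 255]
```

Call:
{"op": "servo_tool", "data": {
  "plan": [17, 13, -10, 0, 0, 0, 255, 17, 13, -10, 0, 0, 0, 255, 17, 13, -10, 0, 0, 0, 255, 17, 13, -10, 0, 0, 0, 255, 16, 12.5, -9, 0, 0, 0, 255]
}}

```text
clock: 60.78
eef_pos: [0.6029, 0.1506, 0.16]
ee_rot: [0.665, 0.665, -0.24, 0.241]
force: [0.3, 0.3, -1.8]
finger_gap: 0.0571
```

```bash
python3 - <<'E'
from h import *
st(); p0,T0=pour(0,[.6025,.1308,.19]); o=ctrl.get_obs(); p0=o['eef_pos']; T0=R.from_quat(o['ee_rot']).as_matrix()
for th,z in ((14,.18),(28,.17),(42,.16),(56,.15),(70,.14)):
    p,T=pour(th,[.6025,.1308,z]); traj(p,T,2,255,p0=p0,T0=T0); p0,T0=p,T
E
```

```text
60.77 [-0.476  0.737 -0.289  1.456  0.683  1.534 -0.968] [0.6029 0.1506 0.16  ] [ 0.3  0.3 -1.8] 0.0571
xang 90.07 z in world [ 0.001 -0.64  -0.769] tilt fix rx,ry [0.   0.64]
[5.1, -0.2, 1.5, 0.001, 0.12, 0.001, 255, 4.8, -0.2, 2.1, 0.001, 0.12, 0.001, 255]
[3.4, -0.0, -0.0, -0.0, 0.122, 0.0, 255, 3.4, -0.0, 0.4, -0.0, 0.122, 0.0, 255]
[2.3, -0.0, 0.4, -0.0, 0.122, -0.0, 255, 2.2, -0.0, 0.6, -0.0, 0.122, -0.0, 255]
[1.1, -0.0, 0.5, 0.0, 0.122, 0.0, 255, 1.0, -0.0, 0.6, 0.0, 0.122, 0.0, 255]
[-0.1, 0.0, 0.3, 0.0, 0.122, -0.0, 255, -0.2, 0.0, 0.3, 0.0, 0.122, -0.0, 255]
```

Call:
{"op": "servo_tool", "data": {
  "plan": [5, 0, 1.5, 0, 0.12, 0, 255, 5, 0, 2, 0, 0.12, 0, 255, 3.5, 0, 0, 0, 0.12, 0, 255, 3.5, 0, 0.5, 0, 0.12, 0, 255, 2.5, 0, 0.5, 0, 0.12, 0, 255]
}}

```text
clock: 61.4
eef_pos: [0.6006, 0.1711, 0.1499]
ee_rot: [0.702, 0.711, -0.028, 0.026]
force: [-1.1, -0.5, -2.1]
finger_gap: 0.0567
```

Call:
{"op": "servo_tool", "data": {
  "plan": [2, 0, 0.5, 0, 0.12, 0, 255, 1, 0, 0.5, 0, 0.12, 0, 255, 1, 0, 0.5, 0, 0.12, 0, 255, 0, 0, 0.5, 0, 0.12, 0, 255, 0, 0, 0.5, 0, 0.12, 0, 255]
}}

```text
clock: 62.02
eef_pos: [0.5998, 0.1735, 0.1548]
ee_rot: [0.675, 0.688, 0.188, -0.188]
force: [0.7, -0.3, -2.8]
finger_gap: 0.057
```

```bash
python3 - <<'E'
from h import *
o,M=st(); lip=o['eef_pos']+M@np.array([-.0356,0,-.0147]); print('lip',lip.round(4),'tilt',np.degrees(np.arctan2(M[1,2],-M[2,2]))+40)
p0,T0=o['eef_pos'],M
p,T=pour(82,[.6025,.1308,.104]); traj(p,T,5,255)
E
```

```text
62.02 [ 0.488  0.676 -0.841  1.721 -0.057  0.817 -0.146] [0.5998 0.1735 0.1548] [ 0.7 -0.3 -2.8] 0.057
xang 91.15 z in world [-0.004  0.513 -0.859] tilt fix rx,ry [ 0.006 -0.513]
lip [0.6005 0.1354 0.1492] tilt 70.83564876729264
[-5.0, 0.5, 5.9, -0.001, 0.039, 0.003, 255, -5.2, 0.5, 5.7, -0.001, 0.039, 0.003, 255, -5.4, 0.5, 5.4, -0.001, 0.039, 0.003, 255, -5.6, 0.5, 5.2, -0.001, 0.039, 0.003, 255, -5.8, 0.5, 5.0, -0.001, 0.039, 0.003, 255]
```

Call:
{"op": "servo_tool", "data": {
  "plan": [-5, 0.5, 6, 0, 0.039, 0.003, 255, -5, 0.5, 6, 0, 0.039, 0.003, 255, -5.5, 0.5, 5.5, 0, 0.039, 0.003, 255, -5.5, 0.5, 5, 0, 0.039, 0.003, 255, -5.5, 0.5, 4, 0, 0.039, 0.003, 255]
}}

```text
clock: 62.65
eef_pos: [0.6025, 0.1634, 0.1172]
ee_rot: [0.658, 0.66, 0.255, -0.257]
force: [-0.2, -0.3, -1.8]
finger_gap: 0.0572
```

```bash
python3 - <<'E'
from h import *
o,M=st(); lip=o['eef_pos']+M@np.array([-.0356,0,-.0147]); print('lip',lip.round(4),'tilt',np.degrees(np.arctan2(M[1,2],-M[2,2]))+40)
p,T=pour(100,[.6025,.1308,.104]); traj(p,T,10,255)
s=cap('side'); t=cap('top')
print(proj(s,[lip,[.6025,.1228,.094]]))
cv2.imwrite('pics/m8.png',np.hstack([cv2.resize(s['pixels'][180:320,280:420],(420,420),interpolation=cv2.INTER_CUBIC),cv2.resize(t['pixels'][180:280,300:390],(378,420),interpolation=cv2.INTER_CUBIC)]))
E
```

```text
62.65 [ 0.642  0.853 -0.937  1.75  -0.127  0.745  0.026] [0.6025 0.1634 0.1172] [-0.2 -0.3 -1.8] 0.0572
xang 90.14 z in world [-0.004  0.675 -0.738] tilt fix rx,ry [-0.002 -0.675]
lip [0.6026 0.1272 0.104 ] tilt 82.42541919690248
[0.5, -0.0, -0.9, -0.0, 0.031, 0.0, 255, 0.6, 0.0, -0.9, -0.0, 0.031, 0.0, 255, 0.6, 0.0, -0.9, -0.0, 0.031, 0.0, 255, 0.6, 0.0, -0.8, -0.0, 0.031, 0.0, 255, 0.6, 0.0, -0.8, -0.0, 0.031, 0.0, 255]
[0.7, 0.0, -0.8, -0.0, 0.031, 0.0, 255, 0.7, 0.0, -0.8, -0.0, 0.031, 0.0, 255, 0.7, 0.0, -0.8, -0.0, 0.031, 0.0, 255, 0.7, 0.0, -0.7, -0.0, 0.031, 0.0, 255, 0.8, 0.0, -0.7, -0.0, 0.031, 0.0, 255]
[[346.69322222 242.43428781]
 [346.68739529 249.1446909 ]]
```

View pics/m8.png

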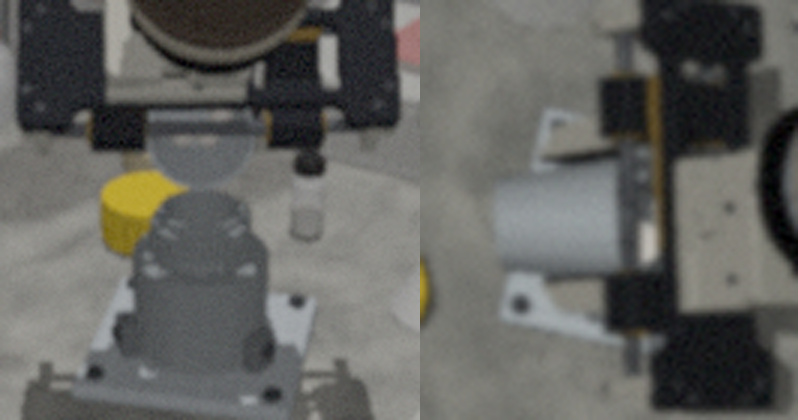

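The cup's lip is right above the jar rim and centred (side crop (205,185)). Tip slowly.

Call:
{"op": "servo_tool", "data": {
  "plan": [0.5, 0, -0.5, 0, 0.03, 0, 255, 0.5, 0, -0.5, 0, 0.03, 0, 255, 0.5, 0, -0.5, 0, 0.03, 0, 255, 0.5, 0, -0.5, 0, 0.03, 0, 255, 0.5, 0, -0.5, 0, 0.03, 0, 255]
}}

```text
clock: 63.38
eef_pos: [0.6026, 0.1634, 0.121]
ee_rot: [0.636, 0.638, 0.306, -0.308]
force: [0.4, 0.0, -1.4]
finger_gap: 0.0574
```

```bash
python3 - <<'E'
from h import *
o,M=st(); lip=o['eef_pos']+M@np.array([-.0356,0,-.0147]); print('lip',lip.round(4),'tilt',np.degrees(np.arctan2(M[1,2],-M[2,2]))+40)
p,T=pour(106,[.6025,.1308,.104]); traj(p,T,10,255)
E
```

```text
63.38 [ 0.739  0.97  -1.019  1.744 -0.176  0.754  0.128] [0.6026 0.1634 0.121 ] [ 0.4  0.  -1.4] 0.0574
xang 90.11 z in world [-0.005  0.783 -0.623] tilt fix rx,ry [-0.002 -0.783]
lip [0.6027 0.1297 0.1023] tilt 91.49519833693992
[0.5, -0.0, -1.0, -0.0, 0.025, 0.0, 255, 0.5, -0.0, -0.9, -0.0, 0.025, 0.0, 255, 0.5, -0.0, -0.9, -0.0, 0.025, 0.0, 255, 0.5, -0.0, -0.9, -0.0, 0.025, 0.0, 255, 0.6, -0.0, -0.9, -0.0, 0.025, 0.0, 255]
[0.6, -0.0, -0.9, -0.0, 0.025, 0.0, 255, 0.6, -0.0, -0.9, -0.0, 0.025, 0.0, 255, 0.6, -0.0, -0.9, -0.0, 0.025, 0.0, 255, 0.6, -0.0, -0.8, -0.0, 0.025, 0.0, 255, 0.7, -0.0, -0.8, -0.0, 0.025, 0.0, 255]
```

Call:
{"op": "servo_tool", "data": {
  "plan": [0.5, 0, -1, 0, 0.025, 0, 255, 0.5, 0, -1, 0, 0.025, 0, 255, 0.5, 0, -1, 0, 0.025, 0, 255, 0.5, 0, -1, 0, 0.025, 0, 255, 0.5, 0, -1, 0, 0.025, 0, 255]
}}

```text
clock: 64.0
eef_pos: [0.6028, 0.1603, 0.1262]
ee_rot: [0.614, 0.616, 0.348, -0.35]
force: [-0.1, 1.1, -0.8]
finger_gap: 0.0571
```

Call:
{"op": "servo_tool", "data": {
  "plan": [0.5, 0, -1, 0, 0.025, 0, 255, 0.5, 0, -1, 0, 0.025, 0, 255, 0.5, 0, -1, 0, 0.025, 0, 255, 0.5, 0, -1, 0, 0.025, 0, 255, 0.5, 0, -1, 0, 0.025, 0, 255]
}}

```text
clock: 64.62
eef_pos: [0.6031, 0.1567, 0.1311]
ee_rot: [0.589, 0.591, 0.388, -0.391]
force: [-0.2, 0.1, -1.2]
finger_gap: 0.0572
```

```bash
python3 - <<'E'
from h import *
o,M=st(); lip=o['eef_pos']+M@np.array([-.0356,0,-.0147]); print('lip',lip.round(4),'tilt',np.degrees(np.arctan2(M[1,2],-M[2,2]))+40)
p,T=pour(112,[.6025,.1308,.105]); traj(p,T,5,255)
E
```

```text
64.62 [ 0.859  1.181 -1.123  1.716 -0.238  0.809  0.272] [0.6031 0.1567 0.1311] [-0.2  0.1 -1.2] 0.0572
xang 89.98 z in world [-0.004  0.919 -0.393] tilt fix rx,ry [-0.002 -0.919]
lip [0.6032 0.1292 0.1041] tilt 106.84603517047678
[0.5, -0.1, -0.4, -0.001, 0.018, -0.0, 255, 0.5, -0.1, -0.4, -0.001, 0.018, -0.0, 255, 0.5, -0.1, -0.4, -0.001, 0.018, -0.0, 255, 0.5, -0.1, -0.4, -0.001, 0.018, -0.0, 255, 0.5, -0.1, -0.4, -0.001, 0.018, -0.0, 255]
```

Call:
{"op": "servo_tool", "data": {
  "plan": [0.5, 0, -0.4, 0, 0.02, 0, 255, 0.5, 0, -0.4, 0, 0.02, 0, 255, 0.5, 0, -0.4, 0, 0.02, 0, 255, 0.5, 0, -0.4, 0, 0.02, 0, 255, 0, 0, 0, 0, 0, 0, 255]
}}

```text
clock: 65.25
eef_pos: [0.6032, 0.1557, 0.1332]
ee_rot: [0.572, 0.573, 0.413, -0.416]
force: [-0.8, 0.1, -1.0]
finger_gap: 0.0573
```

Call:
{"op": "servo_tool", "data": {
  "plan": [0, 0, 0, 0, 0, 0, 255, 0, 0, 0, 0, 0, 0, 255, 0, 0, 0, 0, 0, 0, 255, 0, 0, 0, 0, 0, 0, 255, 0, 0, 0, 0, 0, 0, 255]
}}

```text
clock: 65.88
eef_pos: [0.6033, 0.1561, 0.134]
ee_rot: [0.572, 0.574, 0.413, -0.416]
force: [-0.0, 0.2, -1.8]
finger_gap: 0.057
```

```bash
python3 - <<'E'
from h import *
o,M=st(); lip=o['eef_pos']+M@np.array([-.0356,0,-.0147]); print('lip',lip.round(4),'tilt',np.degrees(np.arctan2(M[1,2],-M[2,2]))+40)
s=cap('side'); t=cap('top'); w=cap('wrist')
cv2.imwrite('pics/m9.png',np.vstack([np.hstack([cv2.resize(s['pixels'][180:320,280:420],(300,300),interpolation=cv2.INTER_CUBIC),cv2.resize(t['pixels'][180:280,300:400],(300,300),interpolation=cv2.INTER_CUBIC)]),np.hstack([cv2.resize(s['pixels'][200:400,180:480],(300,200)),cv2.resize(t['pixels'][150:340,250:510],(300,200))])]))
cv2.imwrite('pics/w9.png',w['pixels'])
E
```

```text
65.88 [ 0.883  1.25  -1.147  1.704 -0.256  0.831  0.314] [0.6033 0.1561 0.134 ] [-0.   0.2 -1.8] 0.057
xang 90.01 z in world [-0.004  0.95  -0.313] tilt fix rx,ry [-0.001 -0.95 ]
lip [0.6033 0.131  0.1048] tilt 111.76733732326493
```

View pics/m9.png

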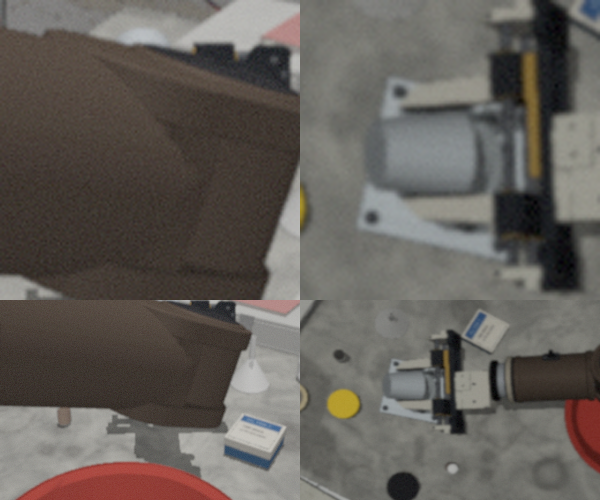

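No stray balls are visible and the arm hides the mouth. I'll untip while rising.

```bash
python3 - <<'E'
from h import *
o=ctrl.get_obs(); p0=o['eef_pos']; T0=R.from_quat(o['ee_rot']).as_matrix()
for th,z in ((98,.125),(84,.145),(70,.165),(56,.175),(42,.18),(28,.185),(14,.19),(0,.19)):
    p,T=pour(th,[.6025,.1308,z]); traj(p,T,2,255,p0=p0,T0=T0); p0,T0=p,T
E
```

```text
[7.3, -0.4, 0.8, -0.002, -0.12, 0.0, 255, 7.4, -0.4, -0.1, -0.002, -0.12, 0.0, 255]
[6.2, -0.0, -1.2, -0.0, -0.122, 0.0, 255, 6.0, -0.0, -2.0, -0.0, -0.122, 0.0, 255]
[4.6, -0.0, -3.1, 0.0, -0.122, -0.0, 255, 4.2, -0.0, -3.6, 0.0, -0.122, -0.0, 255]
[0.2, -0.0, -0.2, -0.0, -0.122, 0.0, 255, 0.2, -0.0, -0.3, -0.0, -0.122, 0.0, 255]
[-1.6, 0.0, 1.7, -0.0, -0.122, -0.0, 255, -1.4, 0.0, 1.9, -0.0, -0.122, -0.0, 255]
[-2.2, 0.0, 1.6, 0.0, -0.122, 0.0, 255, -2.0, 0.0, 1.8, 0.0, -0.122, 0.0, 255]
[-2.8, 0.0, 1.6, 0.0, -0.122, -0.0, 255, -2.6, 0.0, 2.0, 0.0, -0.122, -0.0, 255]
[-2.3, 0.0, 4.1, -0.0, -0.122, -0.0, 255, -1.8, 0.0, 4.3, -0.0, -0.122, -0.0, 255]
```

Call:
{"op": "servo_tool", "data": {
  "plan": [10, 0, 1, 0, -0.12, 0, 255, 10, 0, 0, 0, -0.12, 0, 255, 9, 0, -3, 0, -0.12, 0, 255, 8, 0, -4, 0, -0.12, 0, 255, 6, 0, -4, 0, -0.12, 0, 255]
}}

```text
clock: 66.65
eef_pos: [0.6032, 0.1673, 0.174]
ee_rot: [0.673, 0.669, 0.22, -0.226]
force: [0.6, 0.4, -1.6]
finger_gap: 0.0571
```

Call:
{"op": "servo_tool", "data": {
  "plan": [4, 0, -4, 0, -0.12, 0, 255, 1, 0, -1, 0, -0.12, 0, 255, 0, 0, 0, 0, -0.12, 0, 255, -1.5, 0, 1.5, 0, -0.12, 0, 255, -1.5, 0, 2, 0, -0.12, 0, 255]
}}

```text
clock: 67.28
eef_pos: [0.6017, 0.1679, 0.1814]
ee_rot: [0.708, 0.706, 0.006, -0.01]
force: [-0.1, -0.2, -1.9]
finger_gap: 0.0574
```

Call:
{"op": "servo_tool", "data": {
  "plan": [-2, 0, 1.5, 0, -0.12, 0, 255, -2, 0, 1.5, 0, -0.12, 0, 255, -3, 0, 1.5, 0, -0.12, 0, 255, -3, 0, 2, 0, -0.12, 0, 255, -2, 0, 3, 0, -0.12, 0, 255]
}}

```text
clock: 67.9
eef_pos: [0.5995, 0.1576, 0.177]
ee_rot: [0.675, 0.677, -0.208, 0.206]
force: [0.3, -0.1, -1.5]
finger_gap: 0.057
```

```bash
python3 - <<'E'
from h import *
st(); e=np.array([.4735,-.0487,.14]); traj(e,tool(-40),10,255)
t=cap('top'); print(proj(t,[.6025,.1228,.03]))
for lo in (120,140): 
  m=cv2.inRange(cv2.cvtColor(t['pixels'],cv2.COLOR_BGR2HSV),np.array([0,0,lo]),np.array([179,60,255])); n,l,S,C=cv2.connectedComponentsWithStats(m)
  print([(C[i].round(0).tolist(),int(S[i,4])) for i in range(1,n) if 6<S[i,4]<300 and 270<C[i,0]<520 and 150<C[i,1]<400])
E
```

```text
67.9 [-0.408  0.686 -0.358  1.461  0.65   1.507 -0.94 ] [0.5995 0.1576 0.177 ] [ 0.3 -0.1 -1.5] 0.057
xang 90.21 z in world [-0.001 -0.56  -0.829] tilt fix rx,ry [-0.003  0.56 ]
[-15.0, -12.6, 14.6, -0.0, -0.01, 0.0, 255, -14.8, -12.6, 14.8, -0.0, -0.01, 0.0, 255, -14.7, -12.6, 14.9, -0.0, -0.01, 0.0, 255, -14.5, -12.6, 15.1, -0.0, -0.01, 0.0, 255, -14.4, -12.6, 15.2, -0.0, -0.01, 0.0, 255]
[-14.2, -12.6, 15.4, -0.0, -0.01, 0.0, 255, -14.1, -12.6, 15.5, -0.0, -0.01, 0.0, 255, -13.9, -12.6, 15.7, -0.0, -0.01, 0.0, 255, -13.8, -12.6, 15.8, -0.0, -0.01, 0.0, 255, -13.6, -12.6, 16.0, -0.0, -0.01, 0.0, 255]
[[349.88309282 235.51540598]]
[([316.0, 192.0], 14), ([303.0, 194.0], 20), ([297.0, 222.0], 38), ([307.0, 236.0], 209), ([285.0, 222.0], 9), ([331.0, 232.0], 212), ([294.0, 243.0], 135), ([338.0, 251.0], 26), ([339.0, 268.0], 8), ([466.0, 315.0], 246)]
[([392.0, 193.0], 17), ([338.0, 217.0], 16), ([307.0, 236.0], 120), ([327.0, 232.0], 60), ([335.0, 232.0], 72), ([355.0, 235.0], 61), ([293.0, 244.0], 76), ([418.0, 244.0], 18), ([378.0, 254.0], 42), ([407.0, 258.0], 55), ([450.0, 282.0], 27), ([384.0, 309.0], 34), ([399.0, 319.0], 49), ([422.0, 317.0], 16), ([514.0, 333.0], 38), ([356.0, 341.0], 17), ([478.0, 346.0], 41), ([441.0, 351.0], 16), ([444.0, 366.0], 10), ([448.0, 382.0], 263), ([469.0, 378.0], 7), ([467.0, 389.0], 16), ([468.0, 400.0], 67)]
```

Call:
{"op": "servo_tool", "data": {
  "plan": [-15, -12.5, 14.5, 0, -0.02, 0, 255, -15, -12.5, 15, 0, -0.02, 0, 255, -14.5, -12.5, 15, 0, -0.02, 0, 255, -14.5, -12.5, 15, 0, -0.02, 0, 255, -14.5, -12.5, 15, 0, -0.02, 0, 255]
}}

```text
clock: 68.58
eef_pos: [0.5317, 0.0587, 0.1552]
ee_rot: [0.66, 0.671, -0.242, 0.236]
force: [-0.2, 0.2, -0.7]
finger_gap: 0.0573
```

Call:
{"op": "servo_tool", "data": {
  "plan": [-14, -12.5, 15.5, 0, 0, 0, 255, -14, -12.5, 15.5, 0, 0, 0, 255, -14, -12.5, 15.5, 0, 0, 0, 255, -14, -12.5, 15.5, 0, 0, 0, 255, -13.5, -12.5, 16, 0, 0, 0, 255]
}}

```text
clock: 69.2
eef_pos: [0.4656, -0.0466, 0.1379]
ee_rot: [0.661, 0.673, -0.238, 0.23]
force: [-0.3, 0.4, -1.9]
finger_gap: 0.0575
```

```bash
python3 - <<'E'
from h import *
st(); traj([.4735,-.0487,.035],tool(-40),5,255)
E
```

```text
69.2 [-0.232  0.484 -0.332  2.029  0.769  1.208 -1.032] [ 0.4656 -0.0466  0.1379] [-0.3  0.4 -1.9] 0.0575
xang 91.41 z in world [-0.005 -0.625 -0.78 ] tilt fix rx,ry [-0.016  0.625]
[12.5, 1.9, 16.3, -0.001, -0.004, 0.004, 255, 12.6, 1.8, 16.3, -0.001, -0.004, 0.004, 255, 12.7, 1.8, 16.2, -0.001, -0.004, 0.004, 255, 12.7, 1.7, 16.2, -0.001, -0.004, 0.004, 255, 12.8, 1.6, 16.1, -0.001, -0.004, 0.004, 255]
```

Call:
{"op": "servo_tool", "data": {
  "plan": [12.5, 2, 16, 0, -0.006, 0.005, 255, 12.5, 2, 16, 0, -0.006, 0.005, 255, 12.5, 2, 16, 0, -0.006, 0.005, 255, 12.5, 2, 16, 0, -0.005, 0.005, 255, 10, 1.5, 13, 0, 0, 0, 255]
}}

```text
clock: 69.82
eef_pos: [0.4718, -0.049, 0.0381]
ee_rot: [0.669, 0.663, -0.24, 0.237]
force: [0.0, -0.1, -0.9]
finger_gap: 0.0572
```

```bash
python3 - <<'E'
from h import *
st(); traj([.4735,-.0487,.026],tool(-40),3,255)
E
```

```text
69.83 [-0.269  0.666 -0.284  2.066  0.885  1.073 -1.236] [ 0.4718 -0.049   0.0381] [ 0.  -0.1 -0.9] 0.0572
xang 89.52 z in world [-0.007 -0.634 -0.773] tilt fix rx,ry [-0.001  0.634]
[2.6, 0.6, 3.1, -0.002, -0.004, -0.002, 255, 2.7, 0.6, 3.1, -0.002, -0.004, -0.002, 255, 2.7, 0.6, 3.0, -0.002, -0.004, -0.002, 255]
```

Call:
{"op": "servo_tool", "data": {
  "plan": [2.6, 0.6, 3, 0, -0.006, 0, 255, 2.6, 0.6, 3, 0, -0.006, 0, 255, 1.5, 0, 2, 0, 0, 0, 255, 0.5, 0, 1, 0, 0, 0, 255, 0, 0, 0, 0, 0, 0, 255]
}}

```text
clock: 70.45
eef_pos: [0.4731, -0.0488, 0.0264]
ee_rot: [0.668, 0.661, -0.243, 0.24]
force: [0.1, 0.1, -1.3]
finger_gap: 0.0571
```

```bash
python3 - <<'E'
from h import *
st(); traj([.4735,-.0487,.0255],tool(-40),1,255)
E
```

```text
70.45 [-0.281  0.694 -0.275  2.064  0.901  1.067 -1.262] [ 0.4731 -0.0488  0.0264] [ 0.1  0.1 -1.3] 0.0571
xang 89.49 z in world [-0.007 -0.642 -0.766] tilt fix rx,ry [-0.001  0.642]
[0.7, 0.4, 0.6, -0.007, -0.001, -0.007, 255]
```

Call:
{"op": "servo_tool", "data": {
  "plan": [0.5, 0, 0.6, 0, 0, 0, 255, 0, 0, 0, 0, 0, 0, 0, 0, 0, 0, 0, 0, 0, 0, 0, 0, 0, 0, 0, 0, 0, 0, 0, -3, 0, 0, 0, 0]
}}

```text
clock: 71.08
eef_pos: [0.4732, -0.0471, 0.0285]
ee_rot: [0.668, 0.661, -0.243, 0.24]
force: [-0.5, -0.7, 0.2]
finger_gap: 0.0902
```

Call:
{"op": "servo_tool", "data": {
  "plan": [0, 0, -20, 0, 0, 0, 0, 0, 0, -25, 0, 0, 0, 0, 0, 0, -25, 0, 0, 0, 0, 0, 0, -25, 0, 0, 0, 0, -20, 0, -30, 0, 0, 0, 0]
}}

```text
clock: 71.7
eef_pos: [0.4727, 0.024, 0.1425]
ee_rot: [0.667, 0.663, -0.244, 0.239]
force: [0.9, 0.6, 0.4]
finger_gap: 0.092
```

Call:
{"op": "servo_tool", "data": {
  "plan": [-30, -30, -25, 0, 0.05, 0, 0, -30, -30, -25, 0, 0.05, 0, 0, -30, -30, -25, 0, 0.05, 0, 0, -30, -30, -25, 0, 0.05, 0, 0, -20, -20, -15, 0, 0, 0, 0]
}}

```text
clock: 72.32
eef_pos: [0.3287, -0.0197, 0.3263]
ee_rot: [0.686, 0.687, -0.169, 0.169]
force: [0.4, -0.7, -0.6]
finger_gap: 0.0917
```

```bash
python3 - <<'E'
from h import *
st(); s=cap('side','sf'); t=cap('top','tf'); w=cap('wrist','wf')
P={'mouth':[.6025,.1228,.094],'cup':[.4735,-.037,.06],'cap':[.396,.152,.03]}
for n,c in (('s',s),('t',t),('w',w)): print(n,{k:proj(c,v)[0].round(0).tolist() for k,v in P.items()})
for c in (t,): print('cap',blob(c,[0,0,0],[179,255,50],proj(c,P['cap'])[0],.03,rad=20))
E
```

```text
72.33 [-0.141 -0.032 -0.419  2.023  0.397  1.429 -0.669] [ 0.3287 -0.0197  0.3263] [ 0.4 -0.7 -0.6] 0.0917
xang 90.11 z in world [ 0.001 -0.464 -0.886] tilt fix rx,ry [0.    0.464]
s {'mouth': [347.0, 249.0], 'cup': [259.0, 326.0], 'cap': [226.0, 275.0]}
t {'mouth': [351.0, 233.0], 'cup': [426.0, 293.0], 'cap': [339.0, 329.0]}
w {'mouth': [709.0, -93.0], 'cup': [453.0, 111.0], 'cap': [407.0, -144.0]}
cap (array([338.9, 327.4, 542. ,  13.7]), array([0.3999, 0.1519, 0.03  ]))
```

```bash
python3 - <<'E'
import cv2,numpy as np
t=cv2.imread('pics/tf.png');s=cv2.imread('pics/sf.png')
r=lambda a,w,h:cv2.resize(a,(w,h),interpolation=cv2.INTER_CUBIC)
o=np.vstack([np.hstack([cv2.convertScaleAbs(r(t[213:253,331:371],320,320),alpha=1.5),r(t[265:321,400:456],240,320),r(s[225:385,200:320],240,320)]),np.hstack([r(t[150:350,250:540],400,276),r(s[200:400,160:450],400,276)])])
cv2.imwrite('pics/final.png',o)
E
```

```text
(no output)
```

View pics/final.png

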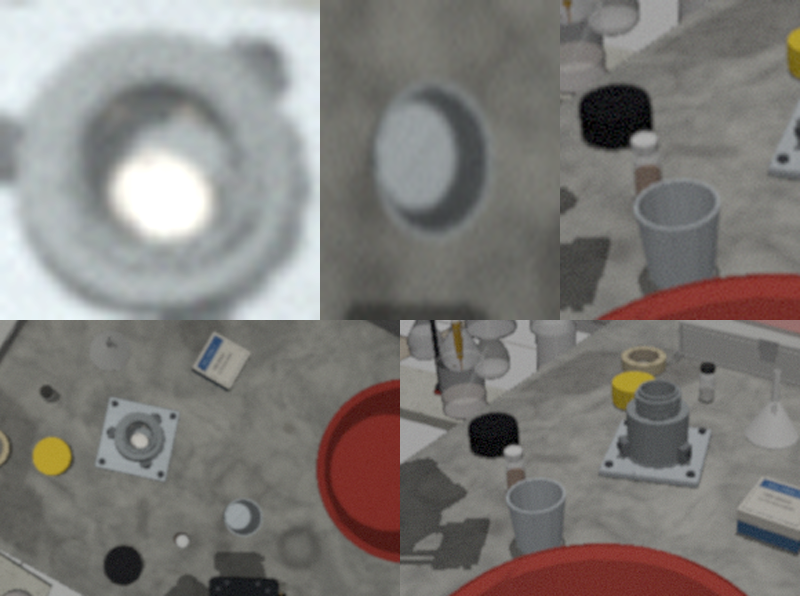

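The last view shows the cup empty and upright at (240,517), the cap flat at (123,565), one white disc and the tan tops of balls inside the open jar, and nothing stray on the bench. Handing in.

```bash
python3 -c "
from h import *
print(ctrl.job_done()); st()"
```

```text
the job is handed in; nothing more can be done
None
the job is handed in; nothing more can be done
```

I handed the job in at about 72 s of the 210 s allowed; the hand-in reports no verdict.

**What I did:**
- **Cap:** I unscrewed it with three twists (2.29 turns), lifted it off and laid it flat near (0.40, 0.15).
- **Discs:** I put both discs that were present into the jar. One had been knocked about 5 cm aside, so I measured it again first.
- **Cup:** I tipped it to about 112° with its lip over the jar's mouth, then stood it upright again where it had been.

**Last checks:**
- The final pictures show the cap flat, the cup upright and empty, and the gripper open and clear of everything.
- No ball or disc is visible on the bench, and no bystander looks moved, though I did not measure that.
- I could not count what is in the jar. The last view through the neck shows one disc clearly and only hints of the balls, and the arm hid the mouth during the pour. I saw three balls in the cup beforehand. That all of them went in follows from the empty cup and the clear bench.
- I looked at only part of the red basin after the pour; that part was empty.

Early on, passing the burette stand took a detour that pushed two arm joints to the ends of their range. I undid that before touching anything.

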